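# Switch the seal test rig from vent to chamber with the T-key

### The job

Take the loose T-key from its cradle, fit its square socket fully home on the square stem of the test rig's valve, and with the key turn the valve until its pointer is in line with the outlet whose pipe runs to the test chamber. Leave the key standing upright on the stem. Keep the fingers off the rig and its valve, and leave the other things on the bench where they are.

Things in the scene. Friction and masses are not known exactly. Their poses are not given: they have to be found in the camera images.
- rig: Pressure test rig, fixed; origin on the valve's vertical axis at bench height, z up. Its 12 mm plate spans x -70 to 120, y -275 to 65 mm. Towards its -y a pipe runs from the valve to the test chamber, a steel pot 120 mm wide and 134 mm high centred 172 mm away; towards -x a short brass vent silencer; towards +x, 85 mm away, a regulator and a gauge, 120 mm high.
- valve (a joint): Angle (rad) of the valve stem about its vertical axis: 0 = pointer along the rig's -y, at the long engraved line over the chamber outlet; -1.57 = pointer along the rig's -x, over the vent; positive is anticlockwise seen from above. Free from -1.8 to 1.8, no clicks; stiff (0.35 N m), stays where it is left. The sides of the stem's square are parallel to the rig's x and y at 0 and turn with it.
- pointer_tip (a point): Tip of the dark steel pointer on the valve stem, 47 mm from the axis, 76 mm above the bench, 5 mm above a round aluminium position plate 100 mm wide.
- seat (a point): Foot of the valve's 16 mm square stem, on the valve's axis, 82 mm above the bench, on top of the 36 mm round hub where the key's socket comes to rest. The square rises 24 mm above this point; its top edges are chamfered 1.5 mm.
- cradle: Grey steel cradle, fixed to the bench, 92 x 56 mm, with two 4 mm thick, 34 mm wide ears 52 mm apart along its x (at +26 and -26 mm). The key's shaft lies level in their notches, which are open at the top, 17 mm wide and 10 mm deep: the ears' tops are 55 mm above the bench. Origin: centre of its underside; z up.
- key_mid (a point): Middle of the steel T-key, half-way along and on its axis (0.36 kg, 124 mm long, balanced about here). x points along the shaft from the socket to the cross-bar, y along the bar. It starts lying level, 52 mm above the bench. From x = -28 to +40 mm the shaft is 14 mm square, sides facing y and z; the cradle's ears are near x = -20 and +32 mm.
- key_mouth (a point): Centre of the open end of the key's socket, at x = -62 mm from key_mid. The socket is 30 mm square outside and 34 mm long, its hole 17.2 mm square (widened 2 mm at the mouth) and 26 mm deep; hole and outside have sides facing the key's y and z. Stood on this end on the bench the key stays upright.
- key_head (a point): Centre of the key's head, at x = +51 mm from key_mid: a block 22 mm long (x), 28 mm along y and 24 mm along z, best gripped across its z sides. The cross-bar, 10 mm round and 110 mm long, passes through it along y.
- sleeve_mid (a point): Bystander: centre of a stepped steel seal sleeve, 62 mm wide, 55 mm high, standing.
- ring_mid (a point): Bystander: centre of a dark seal ring lying flat, 60 mm wide, 14 mm high.
- spanner_grip (a point): Bystander: handle of an open-ended spanner lying flat, 160 mm long.
- jar_mid (a point): Bystander: centre of a squat closed jar of assembly grease, 64 mm wide, 50 mm high, standing.
There are look-alikes about, which are no part of the job. What is shaped like the part that bears key_mid but black, pink or purple is not meant.

How it is judged:
On the way:
1. the key's socket is fully home on the stem's square, key upright, the pointer still well away from the chamber line (z of key_mouth in the frame of seat below 0.004 m and horizontal distance between key_mouth and seat below 0.004 m and angle between key_mid's own x axis and vertical below 0.1 rad and value of joint valve below -0.4 rad), for 0.2 s.
At the end, for the whole second after the job is handed in: The key stands released and upright (within about 5 degrees) on the valve's stem with its socket home (mouth within 4 mm of the hub), and the valve is at rest with its pointer within 4.5 degrees (0.08 rad) of the line over the chamber outlet (z of key_mouth in the frame of seat below 0.004 m and horizontal distance between key_mouth and seat below 0.004 m and angle between key_mid's own x axis and vertical below 0.1 rad and value of joint valve between -0.08 and 0.08 rad and velocity of joint valve between -0.05 and 0.05 rad/s); the robot touches nothing.
It fails at once if the fingers press on the rig or its valve (contact force between the fingers and rig above 3 N).
It fails at once if another thing on the bench is moved more than 30 mm (distance of any of sleeve_mid, ring_mid, spanner_grip, jar_mid from where it was at the start of the episode above 0.03 m).
It also fails if it takes over 66 s, if anything falls off the work surface, if the arm or the gripper's body presses on something with over 40 N, if the wrist force passes 120 N, or if a joint passes its speed limit or range.

### The arm

A 7-joint arm with a two-finger parallel gripper is mounted at the origin on the work surface. World frame = base frame: x ahead of the robot, y to its left, z up, the work surface at z = 0. Lengths are in m, angles in rad, forces in N, time in s.
With the tool pointing down it reaches from about 0.35 to 0.9 m from the base axis. Payload 7.2 kg.
Tool frame: the origin (TCP) lies midway between the tips of the shut fingers; the grasp point (between the pads) lies robot.tcp_to_grasp behind it (robot.tcp_to_grasp is the distance from the TCP to the grasp point, in m); z points along the fingers, x is the direction in which the jaws open and shut, and the axes are right-handed (so a half turn about z gives the same grasp; the last joint's range is limited). The gripper opens to 88 mm and grips with 3 to 60 N. Pads are 20 mm wide; open, the fingers measure 115 mm over their backs; the gripper's body (75 mm by 178 mm) begins 61 mm behind the grasp point.
Start: joints at [1.033, 0.411, -0.013, 1.596, 0.006, 1.134, -0.082], TCP at [0.283, -0.557, 0.189] pointing down, gripper open.
Joint ranges: [-2.95, 2.95], [-0.29, 1.99], [-1.47, 1.44], [0.14, 2.54], [-1.03, 4.17], [0.13, 1.85], [-2.86, 2.86]. Speed limits (rad/s): [2.39, 2.39, 3.01, 3.01, 3.14, 3.14, 3.14].

### API

Orientations are given as a rotation vector (axis times angle).
In Python, from workcell import robot, imaging, job, nets gives the robot as it stands. The module is installed in compiled form; this text tells all that it offers.
- The arm moves only by the tool play_rows, never from a script. Its argument "commands" is one flat list of numbers, 5 for each row, row after row: the shift along the tool's x, y, z in m, then the turn about the tool's z in degrees, then the finger opening in m, from 0 to 0.0878. A call has 1 to 5 rows; each row shifts and turns the commanded pose from where the row before left it, along the tool's axes as they then stand; what a row does not reach is not made up. A row lasts 1/12 s, in which the tool goes at most 41.7 mm and 7.16 degrees, less where a joint would pass 70% of its speed; a pose out of reach is approached as far as the arm can. A call with a gripper value outside its range is refused whole. The fingers move at their own pace and stop on an object; "grip_force" is the grip in N (left out, the last holds). Time passes only in rows, so rows that do not move let the fingers close. It gives the time, the measured TCP pose, the force and the opening at its end, in the units of the state.
- robot.read_state(): the state, without advancing time (a new reading comes with each control period).
- imaging.get_image(name): name is "scene" or "top" or "wrist"; returns the picture (400x640x3 uint8, red, green, blue); there is no depth.
- imaging.camera_model(name): a dict with "fov_y" (degrees; the focal length in pixels is half the picture's height over the tangent of half this angle, whatever the lens; pixels are square), "cx", "cy" (the principal point, pixels), "extrinsics" (4x4, takes a point from camera to world coordinates); the wrist camera has in their place "hand_eye" (4x4, takes a point from camera to tool coordinates, whose origin is the TCP and whose axes are the tool frame's). Camera axes: x right, y up, looking along -z (the intrinsics and any distortion apply to the point x, -y, -z); pixel columns grow to the right and rows downward; lengths in m; the calibration is good to about 2 mm. A picture is of the moment at which its call begins: read the wrist's pose just before it. camera_model takes no time and is no camera call.
- job.job_done(): hands the job in, once; it reports no verdict.
Trained networks look in the newest picture that a camera, given by its name, has taken for a name from the list of things; names that differ only in an ending like _2 or _b are one class to them, and where a whole thing is asked for, a point or a joint stands for the part that bears it (a point fixed in the world has none). Each returns a list of dicts, best first, with "p" (0 to 1); they miss things now and then, are a little off and sometimes report something else, mostly with a low value. They report only what shows in the picture. A call takes as long as a camera call. They do not tell look-alikes from the thing itself.
- nets.boxes_of(camera, thing): "uv" ([column, row] in pixels, amid what is visible of it).
The state is a dict: "time": time; "joints": joint angles; "qvel": joint speeds; "joint_efforts": joint torques, N m; "tcp_pos": TCP position; "ee_rot": TCP orientation; "force": force on the tool from outside, world axes, zero at the start; "ft_torque": the same for the moment, N m; "gripper_width": opening from 0.0 (shut) to 1.0 (fully open).
Only numpy, scipy, OpenCV 4.12 (cv2) and the standard library are available. Lean on these libraries where they do the work, as an engineer would, in place of code of your own. Each camera call takes 0.05 s, during which the arm holds its last target.

## Working session

There is one attempt and no reset: what is moved stays moved. The work goes in short steps, Python scripts to look and compute and a tool call to move; the robot and the scene stay as the last step left them, time stands still between calls to the robot, and variables do not carry over. Pictures are saved under pics/ and viewed, and the job is handed in when it is done.

Besides the shell and the picture viewer there is one more tool, called after "Request:" by a JSON object that holds its "api" and its "payload". play_rows: Moves the arm, as the interface text tells. Its arguments: {"type":"object","properties":{"commands":{"type":"array","items":{"type":"number"}},"grip_force":{"type":"number"}},"required":["commands"]}

```bash
mkdir -p pics; ls
python3 - <<'E'
from workcell import robot, imaging, job, nets
import cv2,numpy as np
np.set_printoptions(precision=4,suppress=True)
s=robot.read_state();print(s); print(robot.tcp_to_grasp)
for n in ("scene","top","wrist"):
    im=imaging.get_image(n);cv2.imwrite(f"pics/{n}0.png",im[:,:,::-1]);print(n,imaging.camera_model(n))
E
```

```text
pics
{'time': 0.0, 'joints': array([ 1.0328,  0.4119, -0.0127,  1.5971,  0.0056,  1.1343, -0.0822]), 'qvel': array([ 0.0006, -0.0005,  0.0002,  0.0013,  0.0012,  0.0007,  0.0007]), 'joint_efforts': array([ -0.0005, -58.7956,   0.6418, -29.1068,  -0.0537,   0.0185,
         0.0001]), 'tcp_pos': array([ 0.2826, -0.5568,  0.1883]), 'ee_rot': array([-2.6768,  1.643 ,  0.0023]), 'force': array([-0.4792, -0.763 , -0.6027]), 'ft_torque': array([-0.032 , -0.0129,  0.008 ]), 'gripper_width': 1.0052092583919918}
0.0187
scene {'fov_y': 44.620606720516506, 'cx': 318.3021311403623, 'cy': 197.63886921967853, 'extrinsics': array([[-0.4644, -0.5425,  0.7001,  1.4453],
       [ 0.8854, -0.2672,  0.3802,  0.7034],
       [-0.0192,  0.7964,  0.6044,  0.9062],
       [ 0.    ,  0.    ,  0.    ,  1.    ]])}
top {'fov_y': 48.58177627874374, 'cx': 323.41730349435755, 'cy': 200.59072664656767, 'extrinsics': array([[ 0.0194,  0.9861, -0.1652,  0.341 ],
       [-0.9998,  0.0204,  0.0043,  0.2202],
       [ 0.0076,  0.1651,  0.9862,  1.1122],
       [ 0.    ,  0.    ,  0.    ,  1.    ]])}
wrist {'fov_y': 59.825715588604275, 'cx': 319.68712375657304, 'cy': 198.5263106332919, 'hand_eye': array([[ 1.    ,  0.    ,  0.0003, -0.0007],
       [ 0.0001, -0.9523, -0.305 , -0.084 ],
       [ 0.0003,  0.305 , -0.9523, -0.1952],
       [ 0.    ,  0.    ,  0.    ,  1.    ]])}
```

View pics/scene0.png

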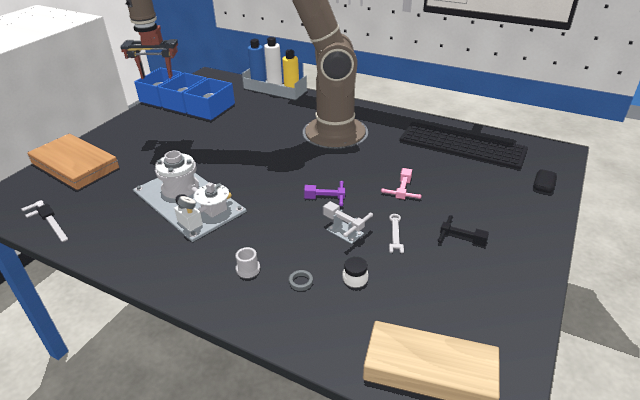

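View pics/top0.png

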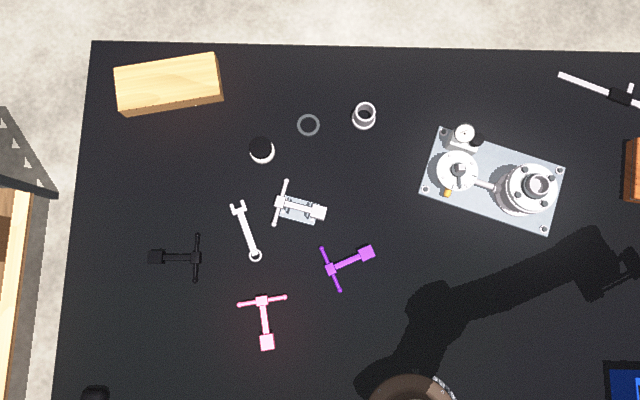

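View pics/wrist0.png

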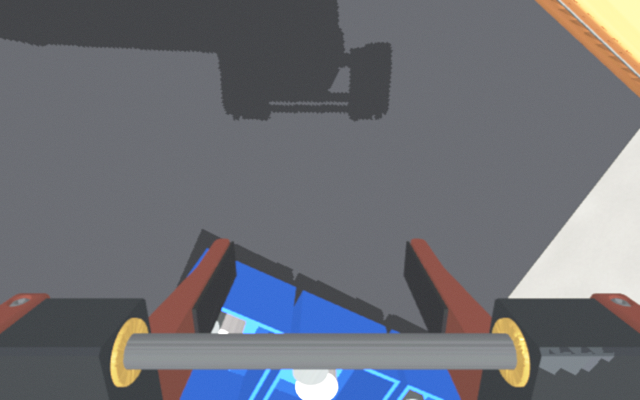

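```bash
cat > h.py <<'E'
from workcell import robot, imaging, job, nets
import cv2,numpy as np
from scipy.spatial.transform import Rotation as R
np.set_printoptions(precision=4,suppress=True)
def T_cam(n,s=None):
    m=imaging.camera_model(n)
    if n!="wrist": return m,m["extrinsics"]
    s=s or robot.read_state()
    T=np.eye(4);T[:3,:3]=R.from_rotvec(s["ee_rot"]).as_matrix();T[:3,3]=s["tcp_pos"]
    return m,T@m["hand_eye"]
def ray(n,uv,s=None):
    m,T=T_cam(n,s);f=200/np.tan(np.radians(m["fov_y"]/2))
    d=np.array([(uv[0]-m["cx"])/f,-(uv[1]-m["cy"])/f,-1.]);return T[:3,3],T[:3,:3]@d
def at_z(n,uv,z,s=None):
    o,d=ray(n,uv,s);return o+d*(z-o[2])/d[2]
def proj(n,p,s=None):
    m,T=T_cam(n,s);f=200/np.tan(np.radians(m["fov_y"]/2))
    c=np.linalg.inv(T)@np.r_[p,1];return np.array([m["cx"]+f*c[0]/-c[2],m["cy"]-f*c[1]/-c[2]])
def tri(n1,uv1,n2,uv2):
    o1,d1=ray(n1,uv1);o2,d2=ray(n2,uv2)
    A=np.c_[d1,-d2];t=np.linalg.lstsq(A,o2-o1,rcond=None)[0]
    a=o1+d1*t[0];b=o2+d2*t[1];return (a+b)/2,np.linalg.norm(a-b)
def crop(n,src,x0,y0,w,h,k):
    im=cv2.imread(src)[y0:y0+h,x0:x0+w];cv2.imwrite(f"pics/{n}.png",cv2.resize(im,None,fx=k,fy=k,interpolation=cv2.INTER_CUBIC))
def snap(n,name):
    im=imaging.get_image(n);cv2.imwrite(f"pics/{name}.png",im[:,:,::-1])
E
python3 - <<'E'
from h import *
for t in ("key_mid","key_mouth","key_head","cradle","seat","pointer_tip","rig"):
    for c in ("top","scene"):
        print(t,c,[(np.round(d["uv"],1).tolist(),round(d["p"],2)) for d in nets.boxes_of(c,t)][:5])
crop("ct","pics/top0.png",255,170,90,68,8)
crop("cr","pics/top0.png",410,115,160,125,5)
crop("cs","pics/scene0.png",130,140,125,100,6)
crop("csk","pics/scene0.png",300,180,90,70,8)
E
```

```text
key_mid top [([290.1, 205.4], 0.92), ([336.1, 262.6], 0.66), ([266.3, 313.7], 0.65)]
key_mid scene [([402.2, 187.3], 0.93), ([324.3, 192.3], 0.69), ([463.8, 235.7], 0.67)]
key_mouth top [([344.7, 261.8], 0.97), ([261.9, 315.9], 0.92), ([290.0, 205.0], 0.8), ([308.4, 119.1], 0.61), ([181.3, 257.8], 0.57)]
key_mouth scene [([399.9, 189.9], 0.89), ([333.4, 193.6], 0.67), ([465.5, 231.1], 0.67), ([346.2, 217.9], 0.55)]
key_head top [([341.2, 260.4], 0.96), ([290.4, 207.5], 0.93), ([266.2, 315.8], 0.92), ([180.4, 257.2], 0.66)]
key_head scene [([466.4, 232.4], 0.9), ([326.8, 189.4], 0.86), ([341.2, 231.2], 0.72), ([402.7, 191.2], 0.7), ([347.6, 216.2], 0.62)]
cradle top [([299.7, 214.0], 0.93), ([288.7, 208.1], 0.39)]
cradle scene [([341.2, 229.2], 0.67)]
seat top [([491.6, 181.8], 0.82)]
seat scene [([186.9, 196.6], 0.84)]
pointer_tip top [([457.5, 170.3], 0.56)]
pointer_tip scene [([210.1, 187.7], 0.44)]
rig top [([491.1, 181.9], 0.95), ([364.5, 120.6], 0.6)]
rig scene [([186.8, 197.7], 0.71), ([345.8, 215.8], 0.66)]
```

View pics/ct.png

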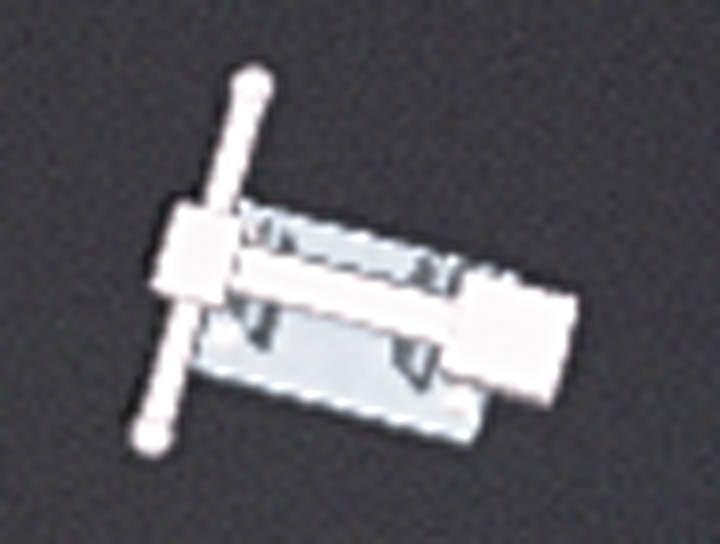

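View pics/cr.png

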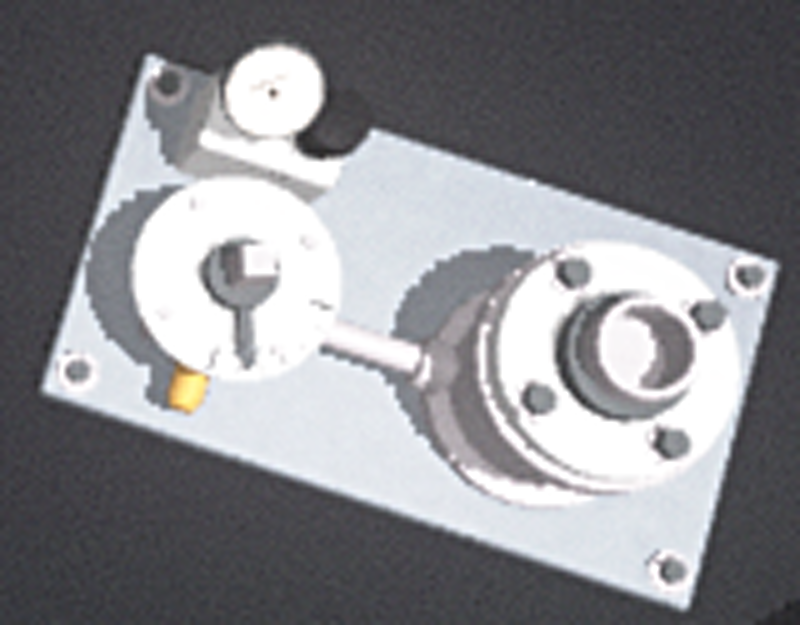

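View pics/cs.png

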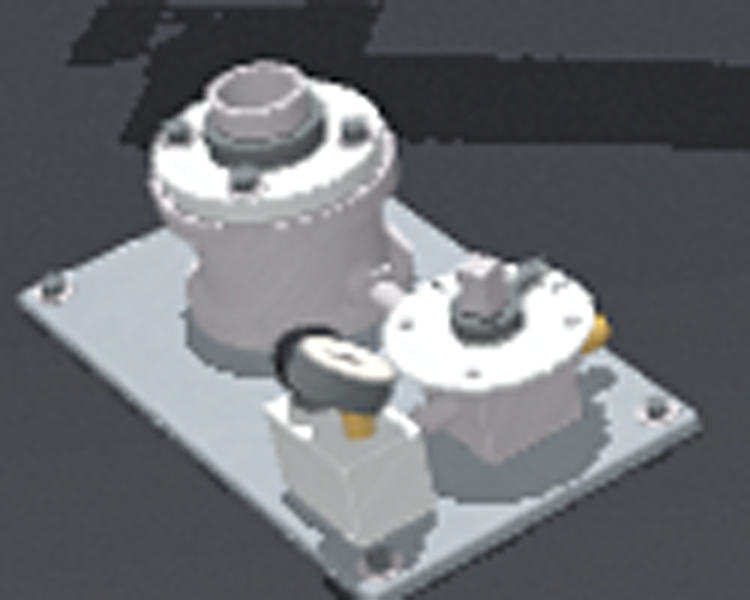

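View pics/csk.png

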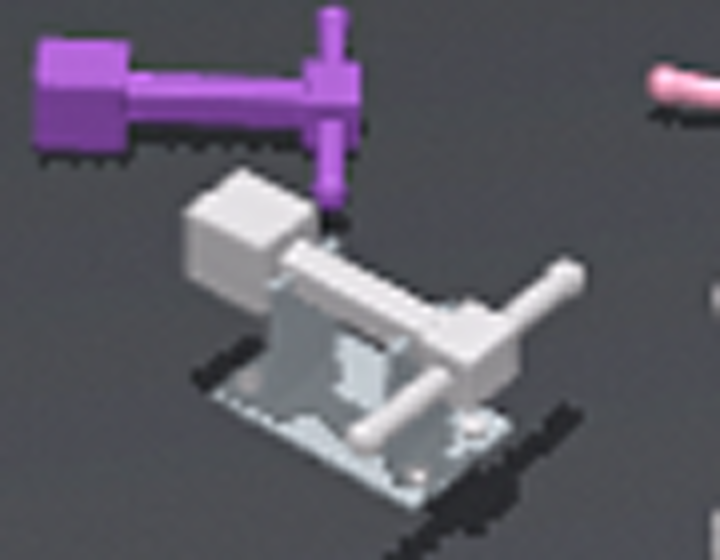

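Run:
```python
from h import *
k=lambda u,v:(255+u/8,170+v/8); r=lambda u,v:(410+u/5,115+v/5)
a=at_z("top",k(253,84),.054);b=at_z("top",k(152,435),.054)
m=at_z("top",k(564,352),.067);hh=at_z("top",k(198,253),.064)
print("bar",a,b,(a+b)/2,np.linalg.norm(a-b),np.degrees(np.arctan2(*(a-b)[1::-1])));print("mouth",m,"head",hh,m-hh,np.degrees(np.arctan2(*(hh-m)[1::-1])))
c=[at_z("top",r(*p),.012) for p in((148,55),(42,395),(690,608),(778,262))]
print(c)
# fit rig pose: corners rig coords: (120,65),(-70,65),(-70,-275),(120,-275)
P=np.array([[.12,.065],[-.07,.065],[-.07,-.275],[.12,-.275]]);Q=np.array(c)[:,:2]
H=(P-P.mean(0)).T@(Q-Q.mean(0));U,S,V=np.linalg.svd(H);Rm=V.T@np.diag([1,np.linalg.det(V.T@U.T)])@U.T
t=Q.mean(0)-Rm@P.mean(0);print("rig",t,np.degrees(np.arctan2(Rm[1,0],Rm[0,0])),Q-(P@Rm.T+t))
print("stem top",at_z("top",r(263,262),.106),"plate ctr",at_z("top",r(237,280),.071))
p=at_z("top",r(250,362),.076);d=(Rm.T@(p[:2]-t));print("ptr",p,d,np.linalg.norm(d),np.degrees(np.arctan2(d[0],-d[1])))
```

```text
bar [0.5661 0.3062 0.054 ] [0.458  0.3329 0.054 ] [0.5121 0.3195 0.054 ] 0.11131015066121856 -13.874295939526045
mouth [0.4839 0.21   0.067 ] head [0.5119 0.3201 0.064 ] [-0.0281 -0.1101  0.003 ] 75.6965063207574
[array([ 0.7278, -0.0824,  0.012 ]), array([ 0.5472, -0.0244,  0.012 ]), array([ 0.4459, -0.3463,  0.012 ]), array([ 0.6243, -0.403 ,  0.012 ])]
rig [ 0.5944 -0.1064] -17.692400214855653 [[-0.0006 -0.0015]
 [-0.0003 -0.0012]
 [ 0.0018  0.0008]
 [-0.0009  0.0019]]
stem top [ 0.5949 -0.108   0.106 ] plate ctr [ 0.5946 -0.1065  0.071 ]
ptr [ 0.5533 -0.1099  0.076 ] [-0.0381 -0.0159] 0.04125678998859102 -67.34717661282531
```

```bash
cat >> h.py <<'E'
def yaw(s=None):
    s=s or robot.read_state();M=R.from_rotvec(s["ee_rot"]).as_matrix();return M,np.degrees(np.arctan2(M[1,0],M[0,0]))
def go(p,yw=None,g=True):
    """shift in present tool axes to place grasp point (g) or TCP at p; turn in deg for tool x at world yaw yw (mod 180)"""
    s=robot.read_state();M,y0=yaw(s);p=np.array(p,float)
    cur=s["tcp_pos"]-(M[:,2]*robot.tcp_to_grasp if g else 0)
    print("cur",cur,"yaw",round(y0,2),"tool z",M[:,2],"j",s["joints"])
    print("shift mm",1000*M.T@(p-cur))
    if yw is not None:
        t=-(yw-y0);t=(t+90)%180-90;print("turn",round(t,2),"j7 now",s["joints"][6])
E
python3 - <<'E'
from h import *
M,y=yaw();print(M,y)
go([.544,.312,.25],75.8)
E
```

```text
[[ 0.4527 -0.8917  0.    ]
 [-0.8917 -0.4527 -0.0001]
 [ 0.0001  0.     -1.    ]] -63.08151712306754
cur [ 0.2829 -0.5573  0.2079] yaw -63.08 tool z [ 0.     -0.0001 -1.    ] j [ 1.0328  0.4111 -0.0127  1.5962  0.0056  1.1343 -0.0822]
shift mm [-656.933  -626.3677  -42.1974]
turn 41.12 j7 now -0.08215591286485584
```

Request:
{"api": "play_rows", "payload": {"commands": [0, 0, -0.04, 0, 0.06, 0, 0, -0.03, 0, 0.06, -0.029, -0.0275, 0, 0, 0.06, -0.029, -0.0275, 0, 0, 0.06, -0.029, -0.0275, 0, 0, 0.06], "grip_force": 25}}

```text
time: 1.27
tcp_pos: [0.3172, -0.4414, 0.2595]
ee_rot: [2.676, -1.645, 0.002]
force: [1.1, 0.4, -0.0]
gripper_width: 0.695
```

Request:
{"api": "play_rows", "payload": {"commands": [-0.029, -0.0275, 0, 0, 0.06, -0.029, -0.0275, 0, 0, 0.06, -0.029, -0.0275, 0, 0, 0.06, -0.029, -0.0275, 0, 0, 0.06, -0.029, -0.0275, 0, 0, 0.06]}}

```text
time: 1.68
tcp_pos: [0.3742, -0.249, 0.2595]
ee_rot: [2.677, -1.643, 0.001]
force: [0.5, -0.7, -0.3]
gripper_width: 0.685
```

Request:
{"api": "play_rows", "payload": {"commands": [-0.029, -0.0275, 0, 0, 0.06, -0.029, -0.0275, 0, 0, 0.06, -0.029, -0.0275, 0, 0, 0.06, -0.029, -0.0275, 0, 0, 0.06, -0.029, -0.0275, 0, 0, 0.06]}}

```text
time: 2.1
tcp_pos: [0.4312, -0.0574, 0.2596]
ee_rot: [-2.677, 1.644, -0.002]
force: [1.1, 0.6, 0.4]
gripper_width: 0.683
```

Request:
{"api": "play_rows", "payload": {"commands": [-0.029, -0.0275, 0, 0, 0.06, -0.029, -0.0275, 0, 0, 0.06, -0.029, -0.0275, 0, 0, 0.06, -0.029, -0.0275, 0, 0, 0.06, -0.029, -0.0275, 0, 0, 0.06]}}

```text
time: 2.52
tcp_pos: [0.4883, 0.1341, 0.2595]
ee_rot: [-2.677, 1.644, -0.001]
force: [1.1, -1.3, 0.2]
gripper_width: 0.683
```

Request:
{"api": "play_rows", "payload": {"commands": [-0.029, -0.0275, 0, 0, 0.06, -0.029, -0.0275, 0, 0, 0.06, -0.029, -0.0275, 0, 0, 0.06, 0, 0, 0, -7, 0.06, 0, 0, 0, -7, 0.06]}}

```text
time: 2.93
tcp_pos: [0.5214, 0.2508, 0.2586]
ee_rot: [-2.864, 1.29, 0.003]
force: [0.5, -0.0, 0.0]
gripper_width: 0.684
```

Request:
{"api": "play_rows", "payload": {"commands": [0, 0, 0, -7, 0.04, 0, 0, 0, -7, 0.04, 0, 0, 0, -7, 0.04, 0, 0, 0, -7, 0.04, 0, 0, 0, -7, 0.04]}}

```text
time: 3.35
tcp_pos: [0.5222, 0.2471, 0.2592]
ee_rot: [3.119, -0.376, 0.0]
force: [-0.1, 0.5, -0.1]
gripper_width: 0.457
```

Request:
{"api": "play_rows", "payload": {"commands": [0, 0, 0, -7, 0.04, 0, 0, 0, -7, 0.04, 0, 0, 0, -7, 0.04, 0, 0, 0, -7, 0.04, 0, 0, 0, -7, 0.04]}}

```text
time: 3.77
tcp_pos: [0.5222, 0.247, 0.2592]
ee_rot: [3.088, 0.579, 0.0]
force: [-0.1, -0.3, 0.3]
gripper_width: 0.457
```

Request:
{"api": "play_rows", "payload": {"commands": [0, 0, 0, -7, 0.04, 0, 0, 0, -7, 0.04, 0, 0, 0, -7, 0.04, 0, 0, 0, -7, 0.04, 0, 0, 0, -7, 0.04]}}

```text
time: 4.18
tcp_pos: [0.5223, 0.2469, 0.2592]
ee_rot: [2.771, 1.481, 0.0]
force: [0.2, -0.5, -0.0]
gripper_width: 0.456
```

Run:
```python
from h import *
go([.544,.312,.25],75.8)
snap("wrist","w1")
```

```text
cur [0.5223 0.247  0.2779] yaw 56.24 tool z [ 0.0002 -0.0002 -1.    ] j [ 0.2251  0.4738 -1.0648  1.5694  0.4218  1.349   0.0944]
shift mm [ 66.1428 -18.1098  27.8873]
turn -19.56 j7 now 0.09444360086335567
```

View pics/w1.png

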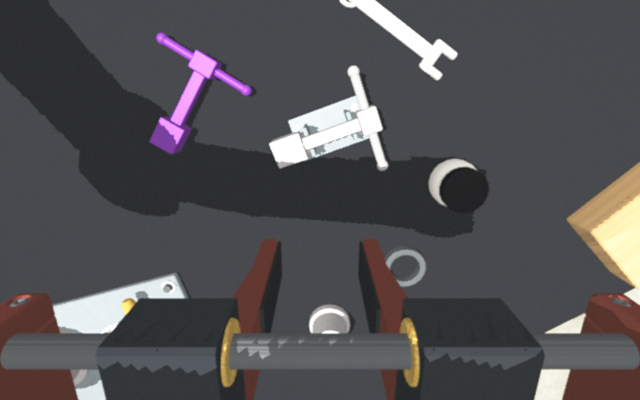

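Run:
```python
from h import *
crop("w1c","pics/w1.png",255,50,150,130,5)
f=lambda p:at_z("wrist",p,.052)
a,b=f((382.5,165)),f((354,71));m=at_z("wrist",(282,155),.06);h=at_z("wrist",(370,121),.064)
print(a,b,(a+b)/2,np.linalg.norm(a-b),m,h)
```

```text
[0.5649 0.3075 0.052 ] [0.4577 0.3339 0.052 ] [0.5113 0.3207 0.052 ] 0.11038684632441449 [0.4893 0.2169 0.06  ] [0.5112 0.3204 0.064 ]
```

View pics/w1c.png

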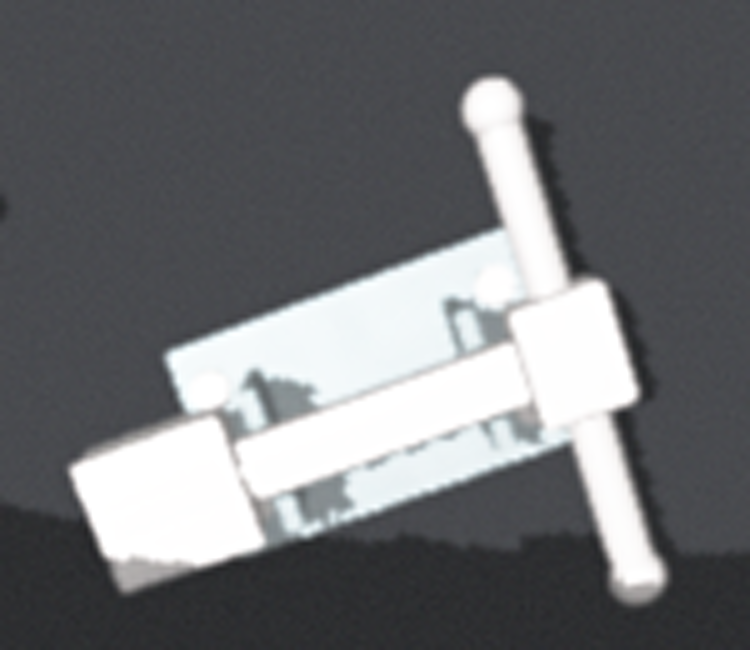

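Request:
{"api": "play_rows", "payload": {"commands": [0, 0, 0, -6.6, 0.04, 0, 0, 0, -6.6, 0.04, 0, 0, 0, -6.6, 0.04, 0, 0, 0, 0, 0.04]}}

```text
time: 4.57
tcp_pos: [0.5223, 0.2469, 0.259]
ee_rot: [-2.478, -1.93, 0.0]
force: [-0.3, -0.8, 0.4]
gripper_width: 0.452
```

Run:
```python
from h import *
go([.5445,.3122,.052],76.1)
```

```text
cur [0.5223 0.2469 0.2777] yaw 75.83 tool z [-0.0004  0.0001 -1.    ] j [ 0.2649  0.51   -1.1454  1.5673  0.4706  1.3712  0.3959]
shift mm [ 68.7144   5.6347 225.6544]
turn -0.27 j7 now 0.3959345082212126
```

Request:
{"api": "play_rows", "payload": {"commands": [0.035, 0.003, 0, 0, 0.036, 0.0335, 0.0025, 0, 0, 0.036, 0, 0, 0.04, 0, 0.036, 0, 0, 0.04, 0, 0.036, 0, 0, 0.04, 0, 0.036]}}

```text
time: 4.98
tcp_pos: [0.5444, 0.3133, 0.1381]
ee_rot: [2.486, 1.921, 0.002]
force: [-0.0, -0.2, -0.5]
gripper_width: 0.413
```

Request:
{"api": "play_rows", "payload": {"commands": [0, 0, 0.03, 0, 0.036, 0, 0, 0.01, 0, 0.036, 0, 0, 0, 0, 0.036]}}

```text
time: 5.23
tcp_pos: [0.5433, 0.311, 0.0967]
ee_rot: [-2.484, -1.923, 0.007]
force: [-0.0, -0.6, 0.6]
gripper_width: 0.41
```

Run:
```python
from h import *
go([.5445,.3122,.052],76.1)
snap("wrist","w2");snap("scene","s2");crop("s2c","pics/s2.png",270,100,160,150,5)
```

```text
cur [0.5434 0.3111 0.1154] yaw 75.51 tool z [-0.0038 -0.0023 -1.    ] j [ 0.054   0.7233 -1.0019  1.6395  0.6541  1.1552  0.2042]
shift mm [ 1.5897  1.0029 63.3716]
turn -0.59 j7 now 0.20422248569762336
```

View pics/w2.png

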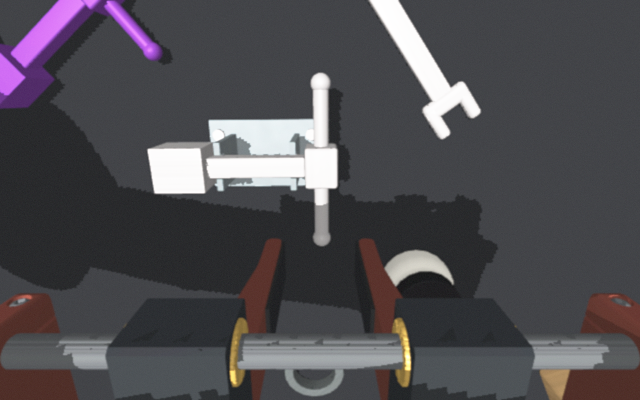

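View pics/s2c.png

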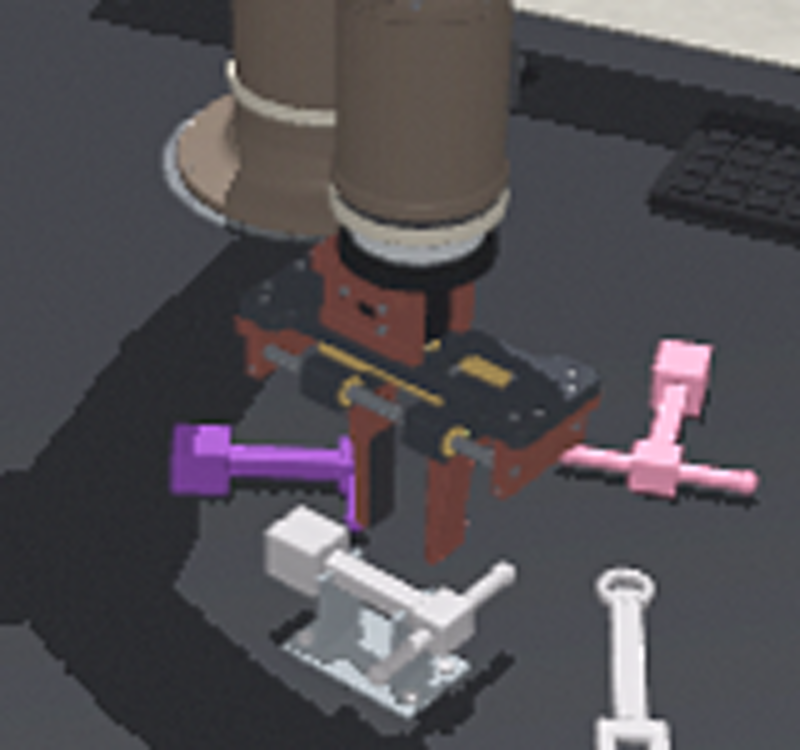

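Request:
{"api": "play_rows", "payload": {"commands": [0.0015, 0.001, 0.025, 0, 0.036, 0, 0, 0.025, 0, 0.036, 0, 0, 0.013, 0, 0.036, 0, 0, 0, 0, 0.036]}}

```text
time: 5.67
tcp_pos: [0.5455, 0.3127, 0.0354]
ee_rot: [2.481, 1.926, -0.002]
force: [-0.2, 0.6, 0.1]
gripper_width: 0.411
```

Run:
```python
from h import *
go([.5445,.3122,.052],76.1)
print(robot.read_state()["force"])
```

```text
cur [0.5456 0.3128 0.0541] yaw 75.64 tool z [-0.0011 -0.0011 -1.    ] j [ 0.0231  0.7897 -0.9505  1.6816  0.7229  1.0623  0.1584]
shift mm [-0.8033 -0.8808  2.0587]
turn -0.46 j7 now 0.15835005855554
[-0.2435  0.6362  0.0868]
```

Request:
{"api": "play_rows", "payload": {"commands": [0, 0, 0.001, 0, 0.0, 0, 0, 0, 0, 0.0, 0, 0, 0, 0, 0.0, 0, 0, 0, 0, 0.0, 0, 0, 0, 0, 0.0], "grip_force": 25}}

```text
time: 6.08
tcp_pos: [0.5461, 0.3137, 0.036]
ee_rot: [2.48, 1.928, 0.002]
force: [-0.5, -0.3, 0.6]
gripper_width: 0.066
```

Request:
{"api": "play_rows", "payload": {"commands": [0, 0, -0.005, 0, 0.0, 0, 0, -0.01, 0, 0.0, 0, 0, -0.01, 0, 0.0, 0, 0, -0.01, 0, 0.0, 0, 0, 0, 0, 0.0]}}

```text
time: 6.5
tcp_pos: [0.5468, 0.3146, 0.0732]
ee_rot: [2.48, 1.928, 0.006]
force: [-0.3, -0.4, -0.2]
gripper_width: 0.006
```

Run:
```python
from h import *
snap("wrist","w3");snap("scene","s3");crop("s3c","pics/s3.png",270,100,160,150,5)
```

```text
(no output)
```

View pics/w3.png

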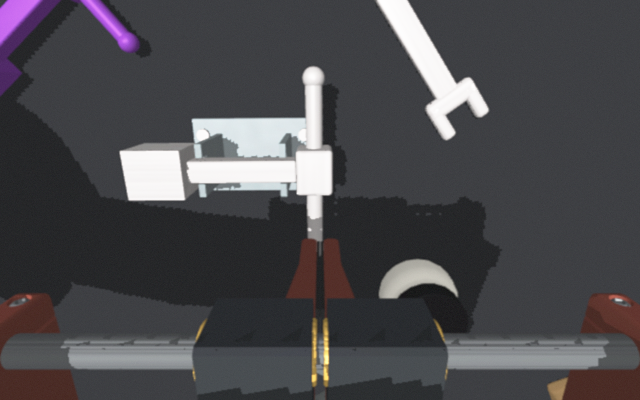

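View pics/s3c.png

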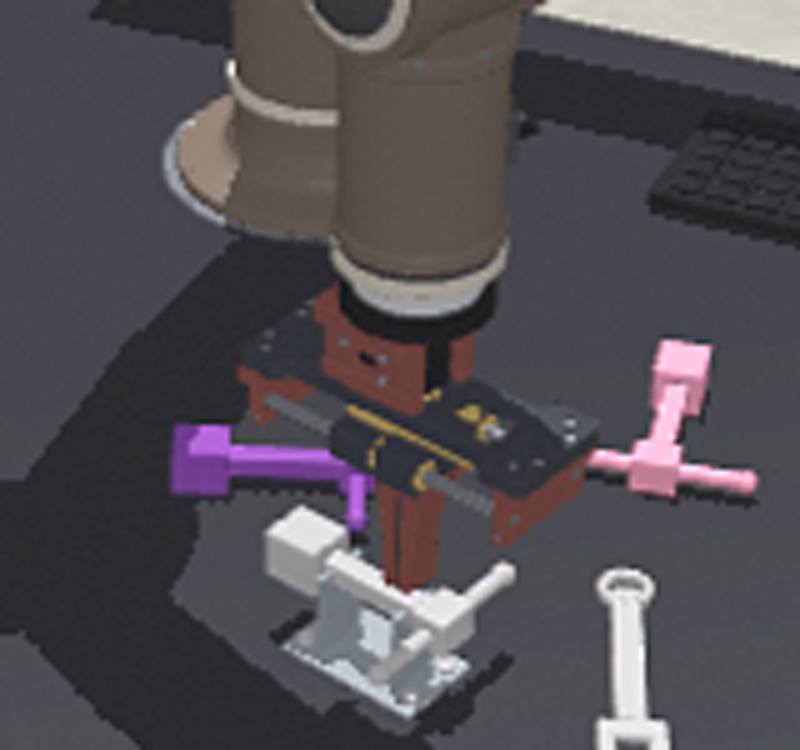

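Run:
```python
from h import *
s=robot.read_state();M,_=yaw(s);t=s["tcp_pos"];print(t)
for n in("wrist","scene","top"):
    print(n,"tcp",proj(n,t),"grasp",proj(n,t-M[:,2]*.0187),"far",proj(n,[.565,.3075,.052]),"near",proj(n,[.4577,.3339,.052]), "head",proj(n,[.5115,.3203,.052]))
snap("top","t3");crop("t3c","pics/t3.png",230,100,160,130,5)
```

```text
[0.5462 0.3136 0.071 ]
wrist tcp [319.2546 233.973 ] grasp [319.2367 247.4677] far [317.4659 249.4572] near [315.5148  77.1595] head [316.0109 170.3572]
scene tcp [351.89  225.458] grasp [352.0523 219.9887] far [346.6498 234.4592] near [371.7455 214.1888] head [359.3496 224.0629]
top tcp [282.7338 187.098 ] grasp [282.0776 185.5568] far [286.127  181.0948] near [273.6482 224.5927] head [280.1068 202.6052]
```

View pics/t3c.png

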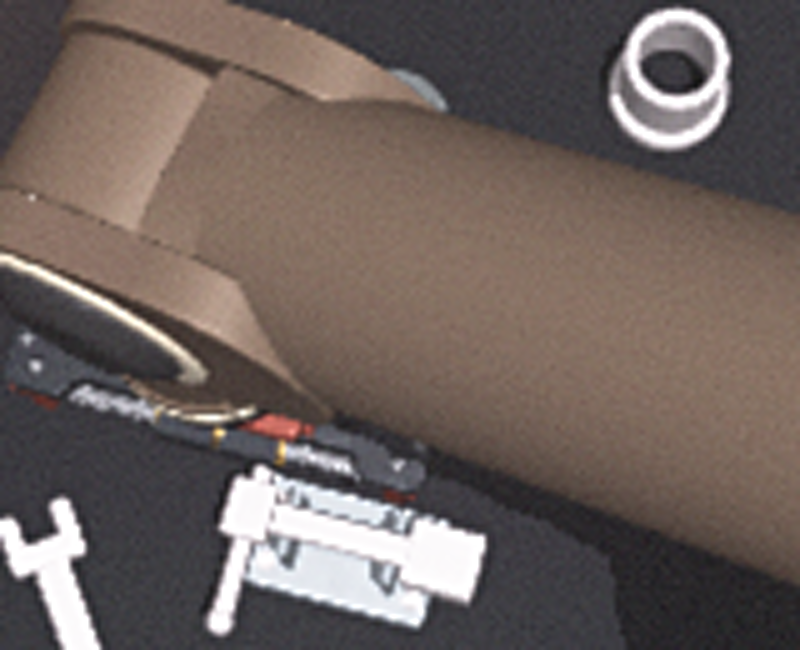

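Run:
```python
from h import *
crop("s3d","pics/s3.png",315,190,70,55,11)
```

```text
(no output)
```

View pics/s3d.png

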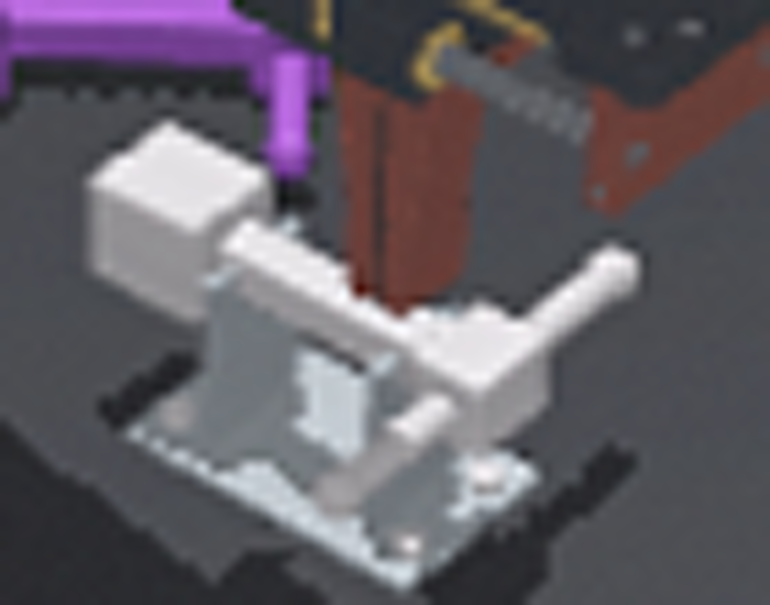

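Run:
```python
from h import *
s=robot.read_state();M,_=yaw(s);t=s["tcp_pos"]
for dz in (0,.02,.03,.04):
    for n in ("scene","wrist"):
        print(dz,n,[proj(n,t+M@np.array([x,y,-dz])).round(1).tolist() for x,y in((.0135,.01),(-.0135,.01),(.0135,-.01),(-.0135,-.01))])
crop("w3d","pics/w3.png",270,220,100,80,8)
```

```text
0 scene [[353.4, 229.6], [345.4, 225.3], [358.2, 225.9], [350.2, 221.6]]
0 wrist [[341.1, 248.9], [297.4, 248.9], [341.7, 218.6], [296.8, 218.7]]
0.02 scene [[353.6, 223.8], [345.5, 219.4], [358.4, 220.0], [350.4, 215.7]]
0.02 wrist [[343.2, 264.6], [295.3, 264.6], [343.9, 231.9], [294.5, 231.9]]
0.03 scene [[353.7, 220.8], [345.6, 216.5], [358.6, 217.0], [350.4, 212.8]]
0.03 wrist [[344.4, 273.7], [294.1, 273.7], [345.2, 239.5], [293.2, 239.5]]
0.04 scene [[353.8, 217.8], [345.7, 213.5], [358.7, 214.0], [350.5, 209.8]]
0.04 wrist [[345.7, 283.7], [292.7, 283.8], [346.7, 248.0], [291.7, 248.0]]
```

View pics/w3d.png

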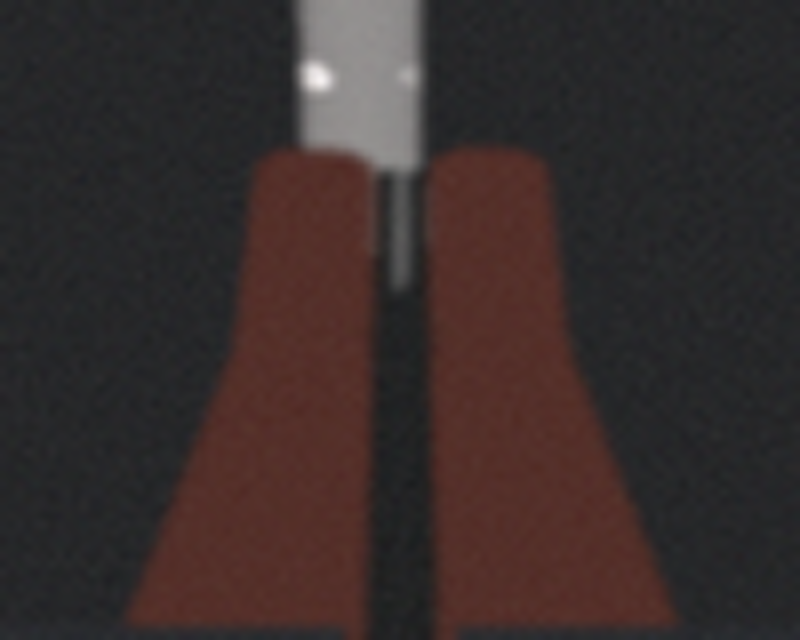

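Request:
{"api": "play_rows", "payload": {"commands": [-0.0015, 0, 0, 0, 0.036, 0, 0, 0, 0, 0.036, 0, 0, 0, 0, 0.036, 0, 0, 0, 0, 0.036]}}

```text
time: 6.98
tcp_pos: [0.5452, 0.3118, 0.0698]
ee_rot: [-2.48, -1.928, 0.001]
force: [0.1, -1.1, 1.4]
gripper_width: 0.266
```

Request:
{"api": "play_rows", "payload": {"commands": [0, 0, 0.02, 0, 0.036, 0, 0, 0.02, 0, 0.036, 0, 0, 0.01, 0, 0.036, 0, 0, 0.0, 0, 0.036]}}

```text
time: 7.32
tcp_pos: [0.5441, 0.3108, 0.0177]
ee_rot: [-2.48, -1.928, 0.006]
force: [-0.3, -0.1, -0.1]
gripper_width: 0.408
```

Run:
```python
from h import *
go([.5445,.3122,.052],76.1)
snap("wrist","w4");snap("scene","s4");crop("s4d","pics/s4.png",315,180,70,65,10)
```

```text
cur [0.5442 0.3108 0.0364] yaw 75.73 tool z [-0.0033 -0.0021 -1.    ] j [ 0.0172  0.8081 -0.9357  1.6954  0.7414  1.0371  0.1471]
shift mm [  1.3601  -0.0466 -15.6405]
turn -0.37 j7 now 0.14708572356647448
```

View pics/w4.png

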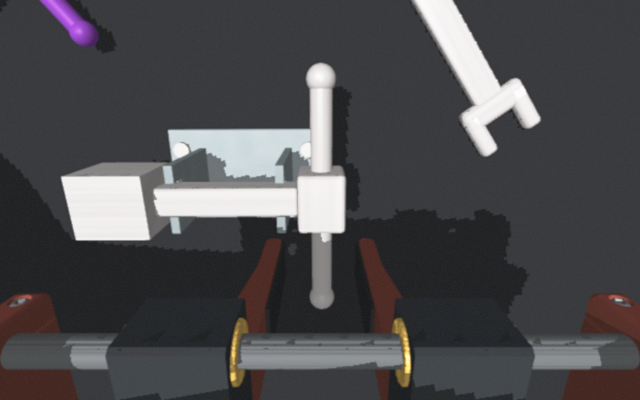

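View pics/s4d.png

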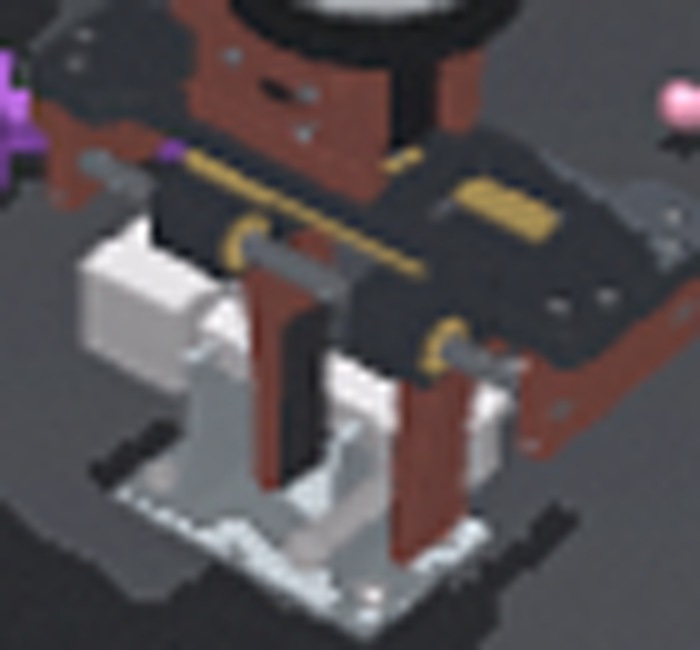

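Request:
{"api": "play_rows", "payload": {"commands": [0.001, 0, 0.011, 0, 0.036, 0, 0, 0, 0, 0, 0, 0, 0, 0, 0, 0, 0, 0, 0, 0, 0, 0, 0, 0, 0], "grip_force": 20}}

```text
time: 7.83
tcp_pos: [0.5458, 0.3131, 0.0096]
ee_rot: [2.48, 1.928, 0.001]
force: [-1.4, -1.8, 0.8]
gripper_width: 0.146
```

Request:
{"api": "play_rows", "payload": {"commands": [0, 0, 0, 0, 0, 0, 0, 0, 0, 0]}}

```text
time: 8.0
tcp_pos: [0.5457, 0.3127, 0.0094]
ee_rot: [2.48, 1.928, 0.0]
force: [-0.1, -1.3, 1.3]
gripper_width: 0.107
```

Run:
```python
from h import *
print(robot.read_state()["gripper_width"]*.0878)
snap("wrist","w5");snap("scene","s5");crop("s5d","pics/s5.png",315,180,70,65,10)
```

```text
0.009423933640914447
```

View pics/s5d.png

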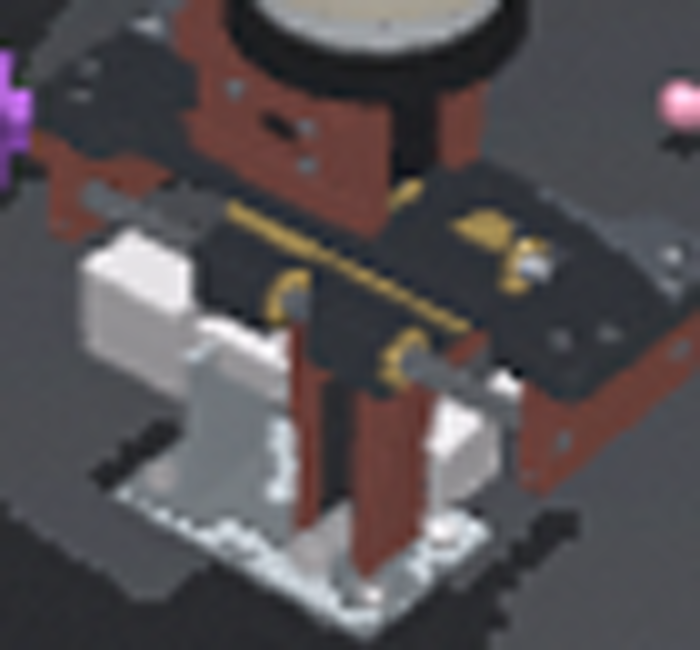

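Request:
{"api": "play_rows", "payload": {"commands": [0, 0, -0.01, 0, 0, 0, 0, -0.015, 0, 0, 0, 0, -0.015, 0, 0, 0, 0, -0.015, 0, 0, 0, 0, 0, 0, 0]}}

```text
time: 8.52
tcp_pos: [0.5427, 0.3063, 0.0635]
ee_rot: [2.478, 1.923, -0.019]
force: [-5.2, -10.9, -10.1]
gripper_width: 0.11
```

Run:
```python
from h import *
snap("wrist","w6");snap("scene","s6");crop("s6d","pics/s6.png",300,150,100,90,8)
```

```text
(no output)
```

View pics/s6d.png

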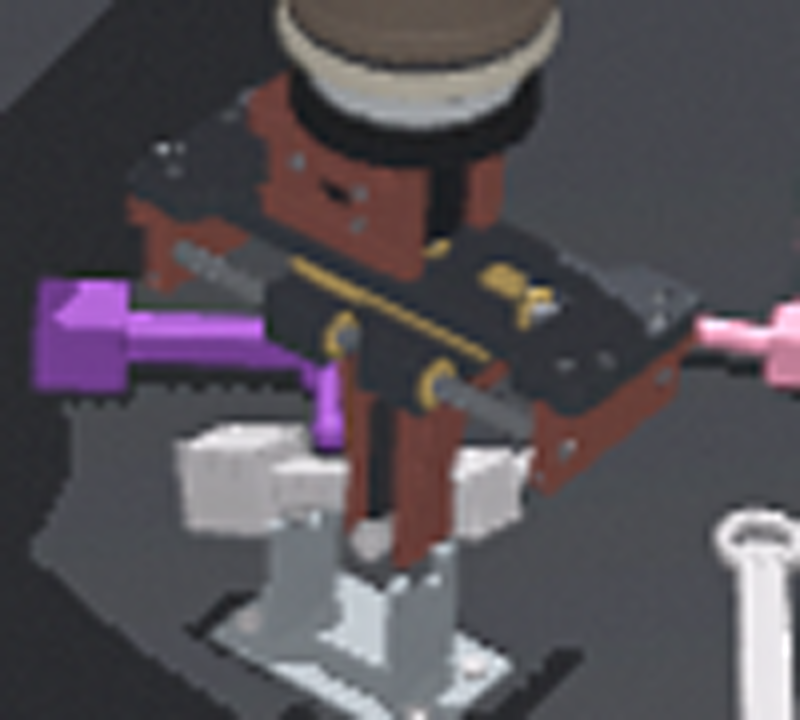

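View pics/w6.png

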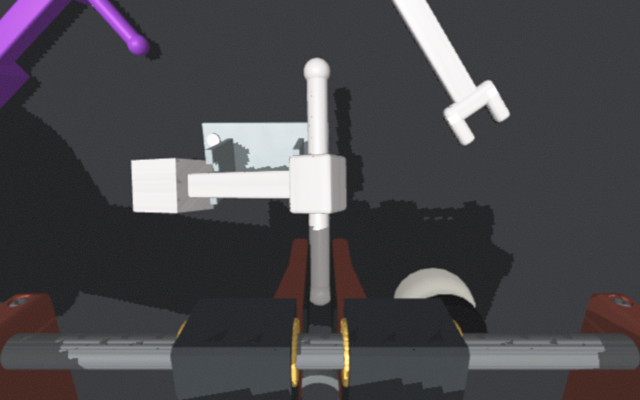

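Request:
{"api": "play_rows", "payload": {"commands": [-0.015, 0, -0.01, 0, 0, -0.01, 0, -0.015, 0, 0, -0.01, 0, -0.015, 0, 0, -0.01, 0, -0.015, 0, 0, 0, 0, 0, 0, 0]}}

```text
time: 9.03
tcp_pos: [0.5356, 0.2685, 0.1227]
ee_rot: [2.48, 1.925, 0.005]
force: [0.2, -0.0, -4.3]
gripper_width: 0.109
```

Run:
```python
from h import *
snap("wrist","w7");snap("scene","s7");crop("s7d","pics/s7.png",300,150,100,90,8)
```

```text
(no output)
```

View pics/s7d.png

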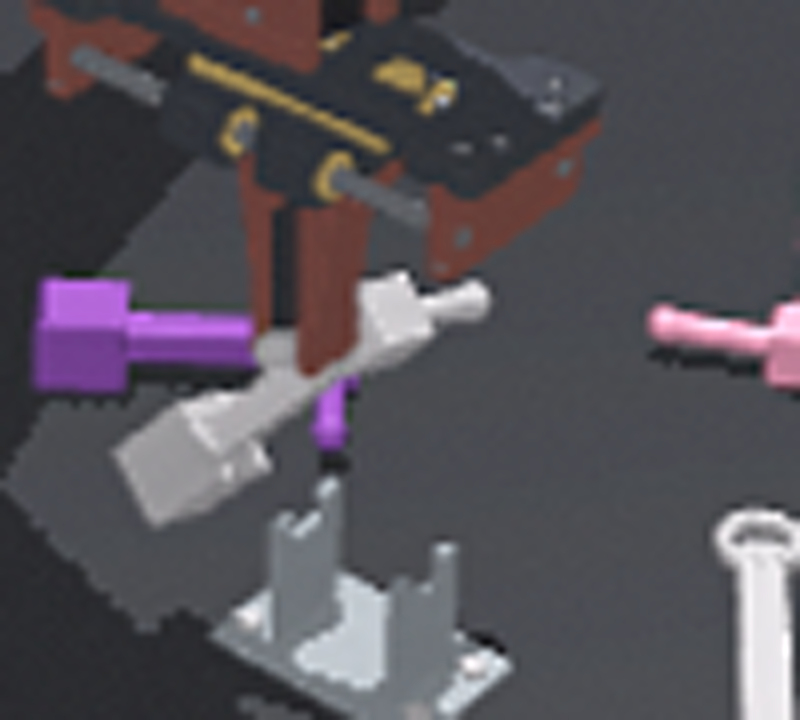

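View pics/w7.png

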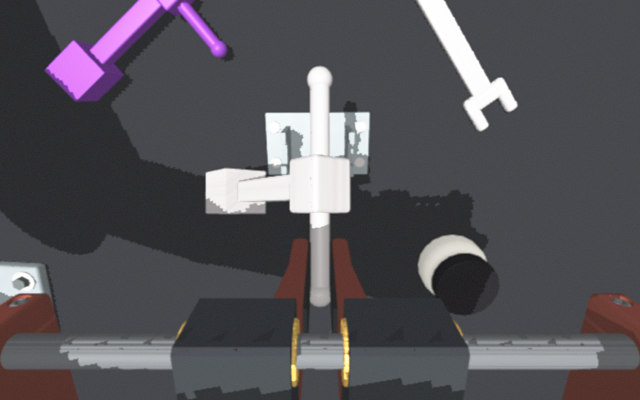

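Request:
{"api": "play_rows", "payload": {"commands": [-0.03, 0.01, 0, 0, 0, -0.03, 0.01, 0, 0, 0, -0.03, 0.01, 0, 0, 0, -0.03, 0, 0, 0, 0, -0.02, 0, 0, 0, 0]}}

```text
time: 9.55
tcp_pos: [0.5284, 0.1235, 0.1179]
ee_rot: [-2.482, -1.926, 0.004]
force: [-0.5, -1.2, -3.8]
gripper_width: 0.102
```

Request:
{"api": "play_rows", "payload": {"commands": [0, 0, 0.02, 0, 0, 0, 0, 0.02, 0, 0, 0, 0, 0.005, 0, 0, 0, 0, 0, 0, 0]}}

```text
time: 9.88
tcp_pos: [0.5311, 0.1305, 0.0754]
ee_rot: [-2.477, -1.929, -0.011]
force: [1.0, 4.2, 10.1]
gripper_width: 0.109
```

Run:
```python
from h import *
go([0.5,.1,.1])
snap("scene","s8");crop("s8d","pics/s8.png",230,150,100,90,8)
```

```text
cur [0.5311 0.1304 0.0941] yaw 75.83 tool z [ 0.0045  0.0058 -1.    ] j [ 0.4292  0.6416 -1.0486  1.8628  0.6506  1.0207  0.4303]
shift mm [-37.0525 -22.6542  -6.2077]
```

View pics/s8d.png

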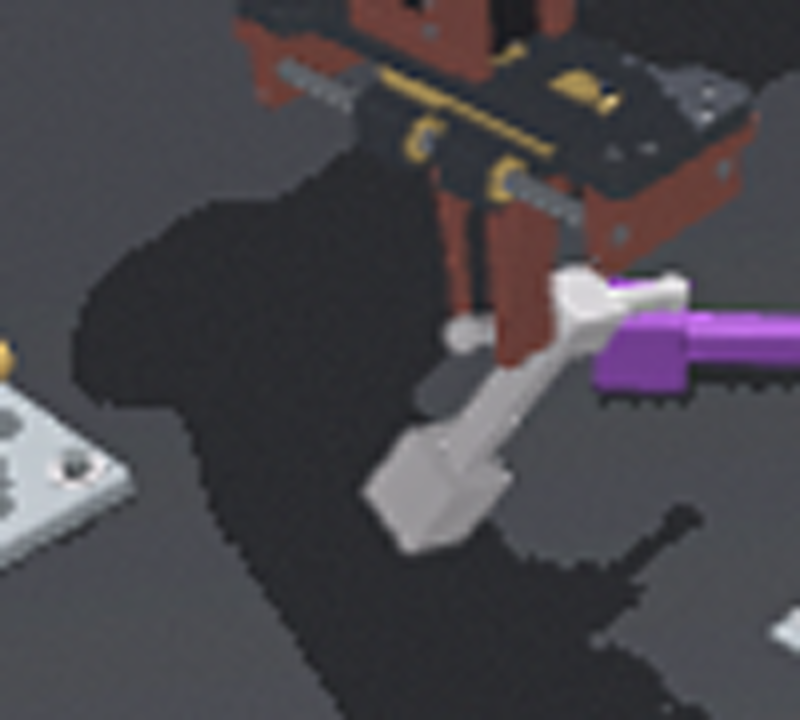

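Request:
{"api": "play_rows", "payload": {"commands": [-0.01, 0, -0.008, 0, 0, 0, 0, 0, 0, 0]}}

```text
time: 10.1
tcp_pos: [0.5265, 0.1163, 0.0823]
ee_rot: [2.48, 1.928, -0.001]
force: [-0.2, -0.5, -3.7]
gripper_width: 0.107
```

Request:
{"api": "play_rows", "payload": {"commands": [0, 0, 0, 0, 0, 0, 0, 0, 0, 0, 0, 0, 0, 0, 0], "grip_force": 9}}

```text
time: 10.35
tcp_pos: [0.5264, 0.117, 0.0817]
ee_rot: [-2.48, -1.928, 0.0]
force: [0.0, -0.4, -2.9]
gripper_width: 0.111
```

Run:
```python
from h import *
snap("scene","s9");crop("s9d","pics/s9.png",230,150,100,90,8)
```

```text
(no output)
```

View pics/s9d.png

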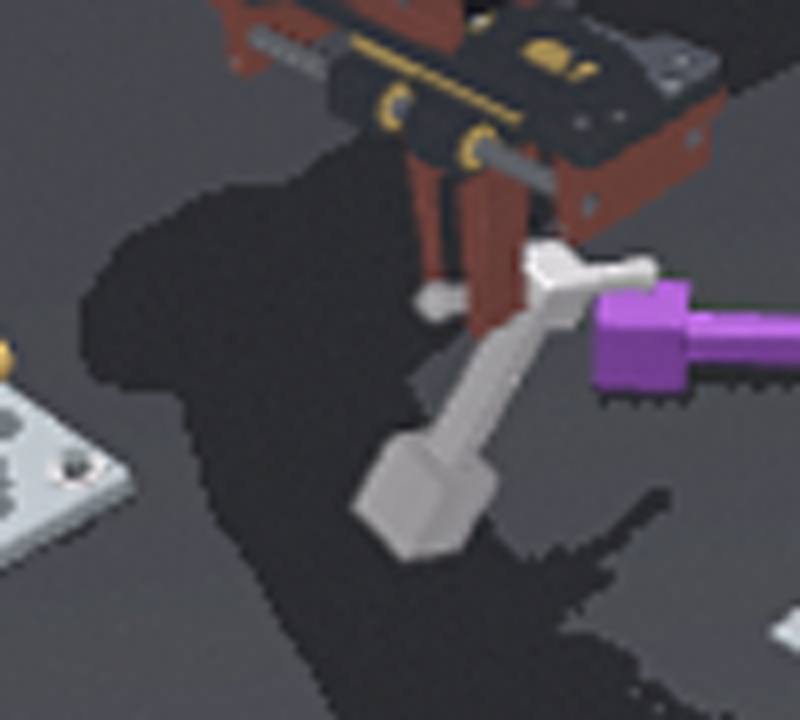

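Run:
```python
from h import *
snap("wrist","w9");snap("top","t9");crop("t9d","pics/t9.png",310,160,110,90,7)
```

```text
(no output)
```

View pics/w9.png

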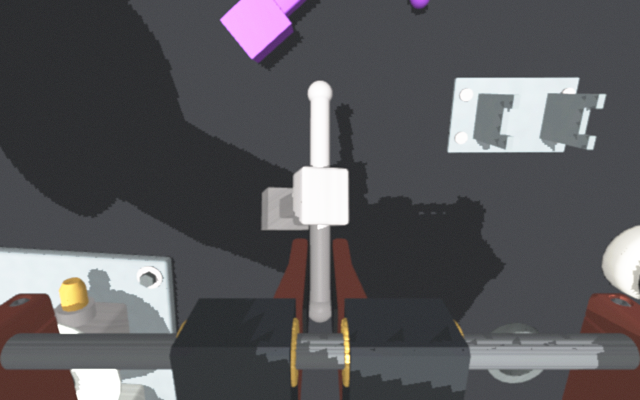

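View pics/t9d.png

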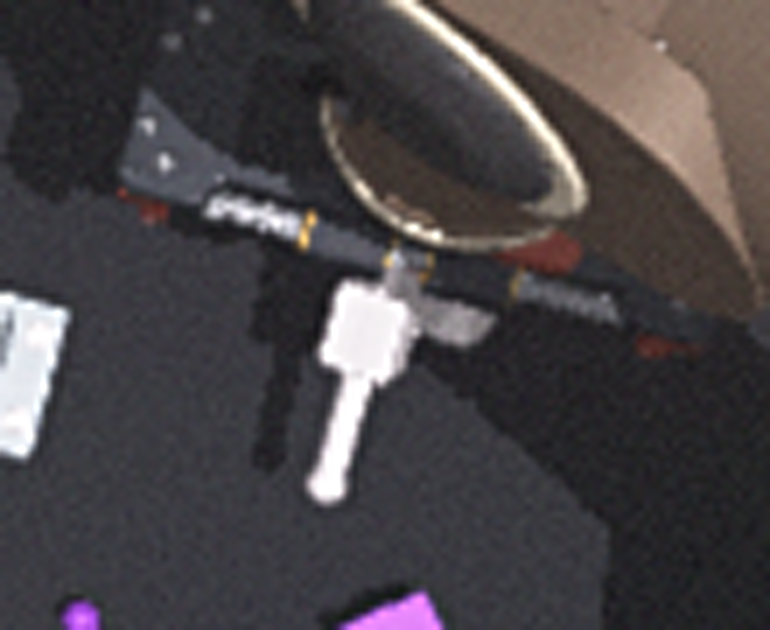

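Request:
{"api": "play_rows", "payload": {"commands": [0, 0, 0.003, 0, 0, 0, 0, 0.002, 0, 0, 0, 0, 0, 0, 0], "grip_force": 13}}

```text
time: 10.75
tcp_pos: [0.5292, 0.1197, 0.0796]
ee_rot: [2.479, 1.929, 0.011]
force: [0.4, 3.6, 14.0]
gripper_width: 0.108
```

Request:
{"api": "play_rows", "payload": {"commands": [0, 0, 0.002, 0, 0, 0, 0, 0.001, 0, 0, 0, 0, 0, 0, 0]}}

```text
time: 11.0
tcp_pos: [0.5301, 0.1205, 0.0776]
ee_rot: [2.478, 1.929, 0.015]
force: [0.9, 5.1, 18.9]
gripper_width: 0.111
```

Request:
{"api": "play_rows", "payload": {"commands": [-0.005, 0, -0.002, 0, 0, -0.005, 0, 0, 0, 0, -0.005, 0, 0, 0, 0, -0.005, 0, 0, 0, 0, 0, 0, 0, 0, 0]}}

```text
time: 11.42
tcp_pos: [0.5246, 0.0982, 0.079]
ee_rot: [2.479, 1.926, 0.009]
force: [-0.5, 0.7, 17.6]
gripper_width: 0.108
```

Request:
{"api": "play_rows", "payload": {"commands": [-0.005, 0, 0, 0, 0, -0.005, 0, 0, 0, 0, 0, 0, 0, 0, 0]}}

```text
time: 11.67
tcp_pos: [0.5217, 0.0879, 0.0786]
ee_rot: [2.479, 1.925, 0.007]
force: [0.0, -0.5, 16.3]
gripper_width: 0.109
```

Run:
```python
from h import *
snap("scene","s10");crop("s10d","pics/s10.png",230,150,100,90,8);snap("wrist","w10")
```

```text
(no output)
```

View pics/s10d.png

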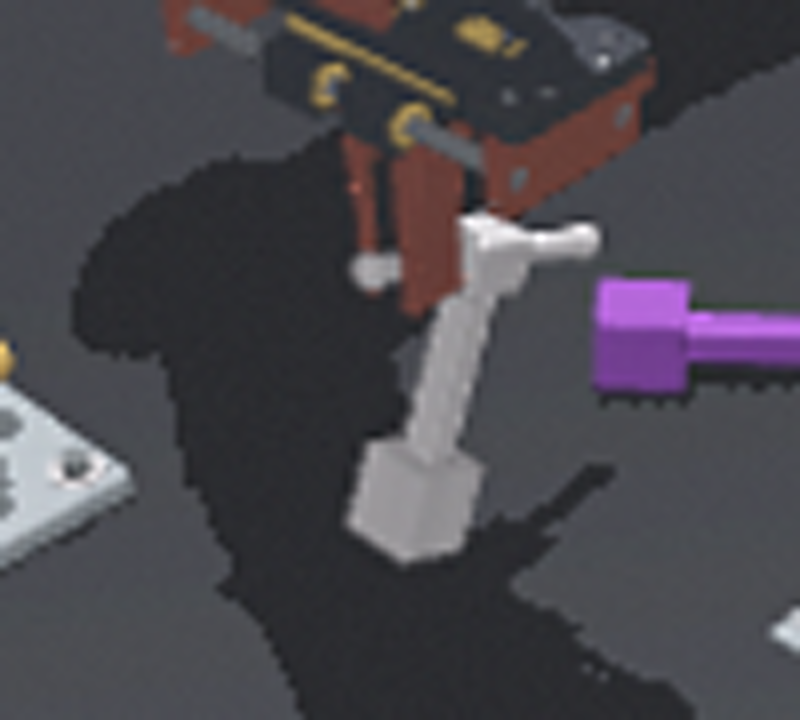

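View pics/w10.png

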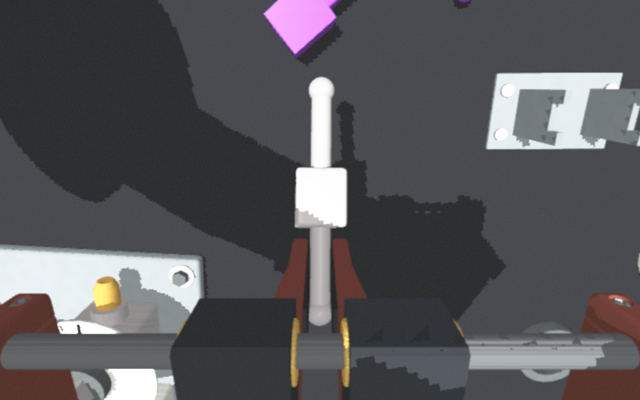

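Run:
```python
from h import *
def t(s,w):
    return tri("scene",(230+s[0]/8,150+s[1]/8),"wrist",w)
n=t((590,240),(321,90));f=t((372,270),(320,314));h=t((490,237),(321,197))
print(n,f,h,n[0]-f[0],np.linalg.norm(n[0]-f[0]))
# socket bottom pix
print("tcp",robot.read_state()["tcp_pos"])
```

```text
(array([0.4405, 0.1103, 0.0874]), np.float64(0.000643332844758094)) (array([0.5412, 0.0833, 0.1299]), np.float64(0.0010070807836927238)) (array([0.4878, 0.0978, 0.1147]), np.float64(0.0002623081068424364)) [-0.1006  0.027  -0.0425] 0.11252117139038197
tcp [0.5218 0.0884 0.0786]
```

Request:
{"api": "play_rows", "payload": {"commands": [-0.001, 0.005, 0.001, 0, 0, -0.001, 0.005, 0.001, 0, 0, -0.001, 0.005, 0.001, 0, 0, -0.001, 0.005, 0.001, 0, 0, 0, 0, 0, 0, 0]}}

```text
time: 12.18
tcp_pos: [0.541, 0.0792, 0.0741]
ee_rot: [2.48, 1.925, 0.008]
force: [2.1, -0.6, 11.8]
gripper_width: 0.108
```

Run:
```python
from h import *
snap("scene","s11");crop("s11d","pics/s11.png",230,150,100,90,8);snap("wrist","w11")
```

```text
(no output)
```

View pics/s11d.png

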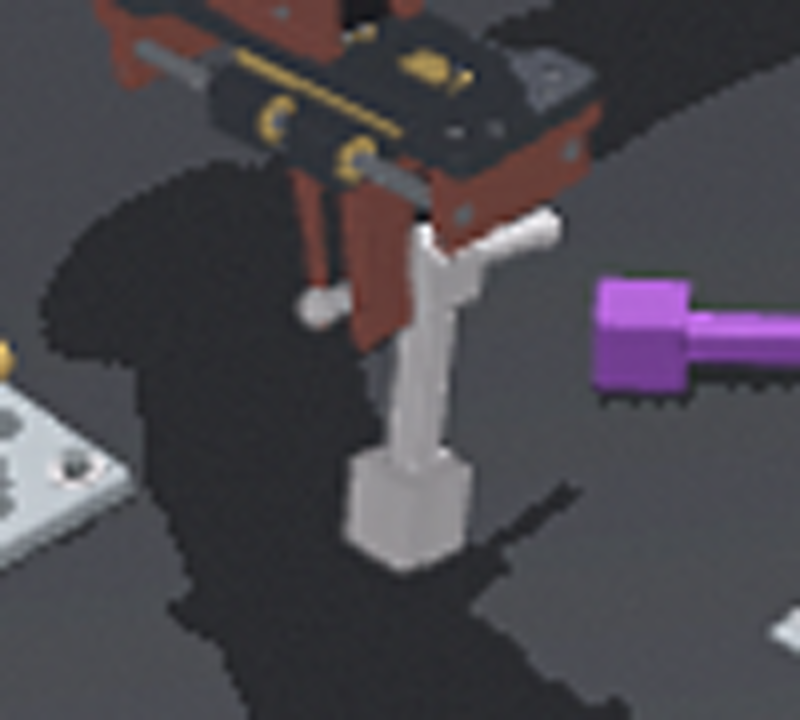

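View pics/w11.png

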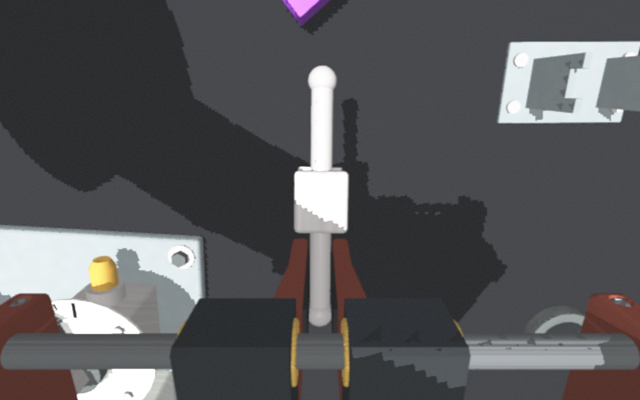

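Request:
{"api": "play_rows", "payload": {"commands": [-0.001, 0.004, 0.001, 0, 0, -0.001, 0.004, 0.001, 0, 0, -0.001, 0.003, 0.001, 0, 0, 0, 0, 0, 0, 0]}}

```text
time: 12.62
tcp_pos: [0.5506, 0.0737, 0.0709]
ee_rot: [2.48, 1.926, 0.008]
force: [2.5, -0.1, 9.8]
gripper_width: 0.108
```

Run:
```python
from h import *
snap("scene","s12");crop("s12d","pics/s12.png",230,150,100,90,8);snap("wrist","w12")
```

```text
(no output)
```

View pics/s12d.png

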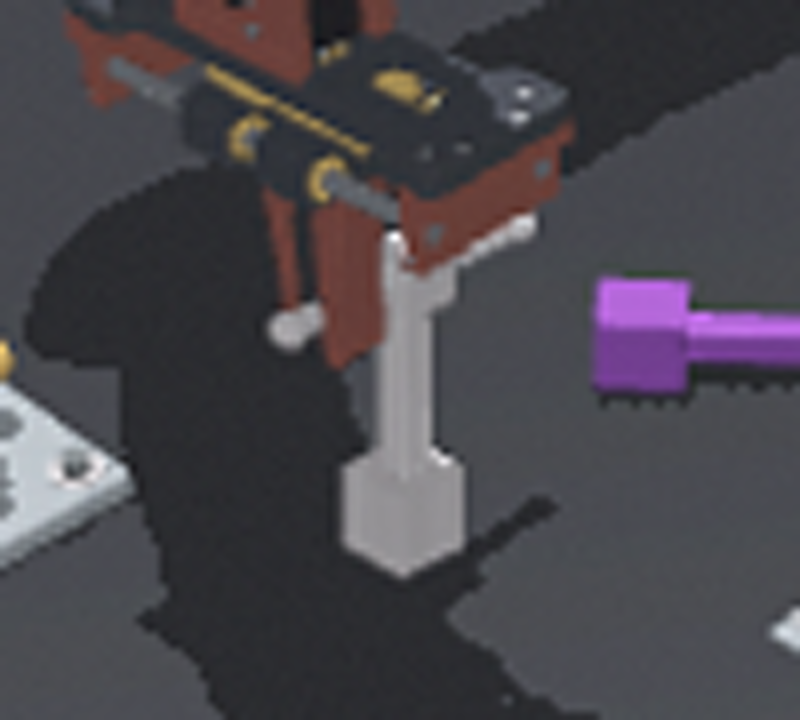

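View pics/w12.png

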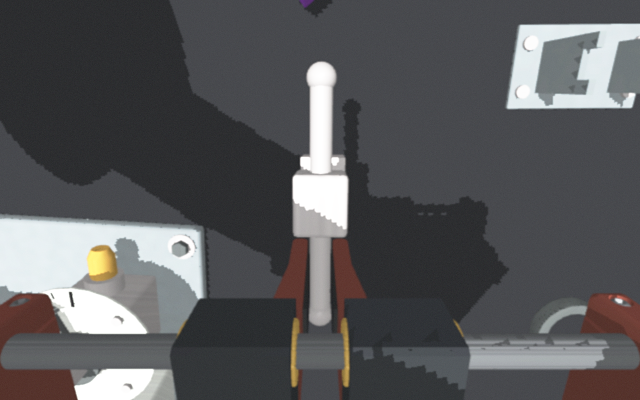

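Request:
{"api": "play_rows", "payload": {"commands": [0, 0, 0, 0, 0.012, 0, 0, 0, 0, 0.016, 0, 0, 0, 0, 0.02, 0, 0, 0, 0, 0.024, 0, 0, 0, 0, 0.03]}}

```text
time: 13.13
tcp_pos: [0.5473, 0.0728, 0.0689]
ee_rot: [-2.48, -1.928, 0.001]
force: [0.1, -0.0, 0.1]
gripper_width: 0.312
```

Run:
```python
from h import *
snap("scene","s13");crop("s13d","pics/s13.png",230,150,100,90,8);snap("wrist","w13")
```

```text
(no output)
```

View pics/s13d.png

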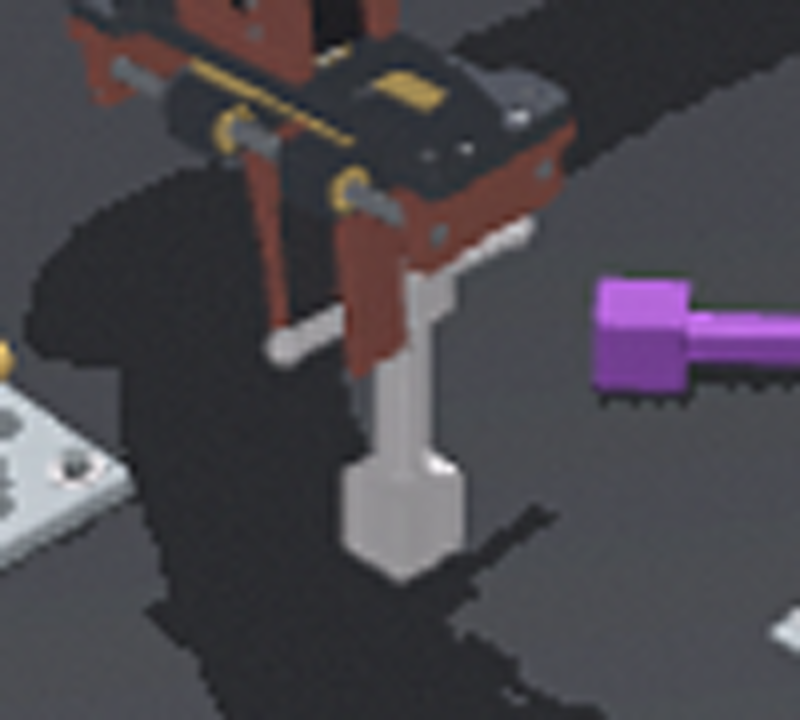

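View pics/w13.png

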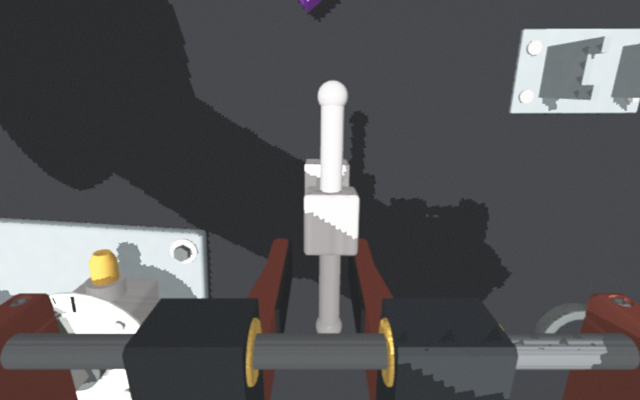

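Request:
{"api": "play_rows", "payload": {"commands": [0, 0, -0.02, 0, 0.05, 0, 0, -0.03, 0, 0.05, 0, 0, -0.03, 0, 0.05, 0, -0.03, 0, 0, 0.05, 0, 0, 0, 0, 0.05]}}

```text
time: 13.65
tcp_pos: [0.5155, 0.0826, 0.1505]
ee_rot: [2.477, 1.931, 0.0]
force: [0.2, 0.6, -0.8]
gripper_width: 0.568
```

Run:
```python
from h import *
go([.55,.07,.1]);snap("wrist","w14")
```

```text
cur [0.5155 0.0826 0.1692] yaw 75.89 tool z [ 0.0004 -0.0003 -1.    ] j [ 0.6053  0.5264 -1.1503  1.8404  0.5328  1.1285  0.5892]
shift mm [-3.7663 36.5285 69.1958]
```

View pics/w14.png

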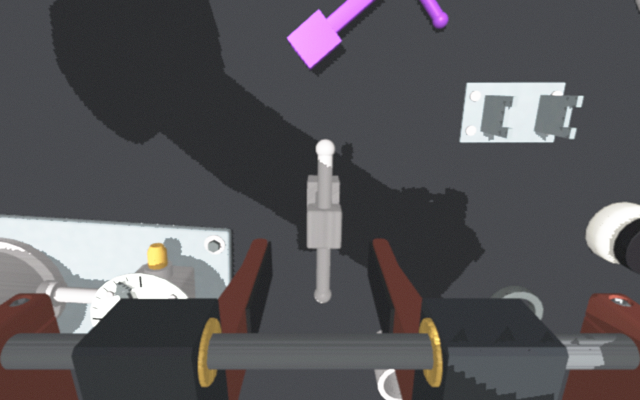

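Run:
```python
from h import *
n=at_z("wrist",(325,149.5),.113);f=at_z("wrist",(322.3,296),.113);h=at_z("wrist",(324.2,226),.124)
d=f-n;print(n,f,np.linalg.norm(d),(n+f)/2,h,np.degrees(np.arctan2(d[1],d[0])))
c=(n+f)/2
go([c[0],c[1],.06],np.degrees(np.arctan2(d[1],d[0]))+90,g=False)
```

```text
[0.4738 0.096  0.113 ] [0.5834 0.0667 0.113 ] 0.11342408748500392 [0.5286 0.0813 0.113 ] [0.5229 0.0831 0.124 ] -14.950312673316558
cur [0.5168 0.0812 0.1498] yaw 75.84 tool z [ 0.0005 -0.0011 -1.    ] j [ 0.6048  0.5286 -1.1477  1.8386  0.5351  1.1287  0.5899]
shift mm [ 3.1281 11.2606 89.7847]
turn 0.79 j7 now 0.5899190955958054
```

Request:
{"api": "play_rows", "payload": {"commands": [0.003, 0.0085, 0, 0.8, 0.05, 0, 0, 0.03, 0, 0.05, 0, 0, 0.03, 0, 0.05, 0, 0, 0.015, 0, 0.05, 0, 0, 0, 0, 0.05], "grip_force": 40}}

```text
time: 14.12
tcp_pos: [0.5259, 0.0804, 0.0705]
ee_rot: [-2.492, -1.908, 0.008]
force: [-0.7, -1.0, 0.1]
gripper_width: 0.571
```

Run:
```python
from h import *
go([.526,.082,.064],75.05,g=False);snap("wrist","w15");snap("scene","s15");crop("s15d","pics/s15.png",230,150,100,90,8)
```

```text
cur [0.5259 0.0804 0.0705] yaw 74.89 tool z [-0.0059 -0.0005 -1.    ] j [ 0.522   0.6314 -1.0469  1.8915  0.645   1.011   0.4961]
shift mm [ 1.638  -0.2683  6.5352]
turn -0.16 j7 now 0.49610687947179594
```

View pics/w15.png

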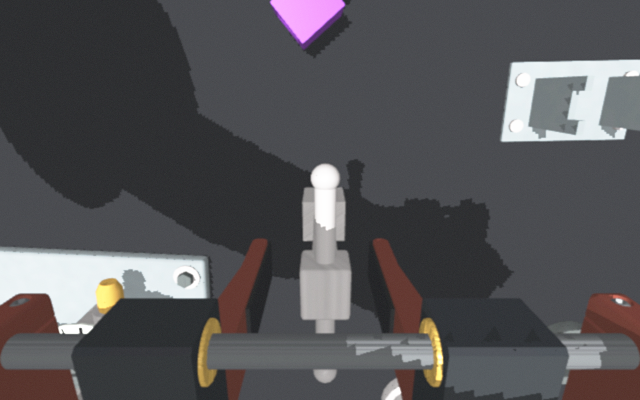

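View pics/s15d.png

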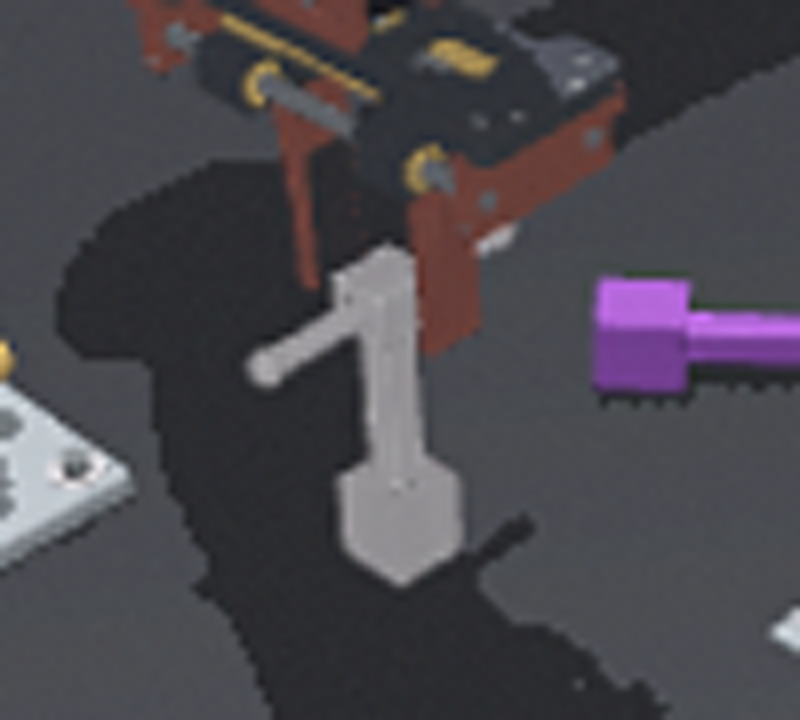

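```bash
python3 - <<'E'
from h import *
t=robot.read_state()["tcp_pos"];M,_=yaw()
for z in(.113,.124):print(z,proj("wrist",t-M[:,2]*(z-t[2])), proj("wrist",t-M[:,2]*(z-t[2])+M[:,1]*.055),proj("wrist",t-M[:,2]*(z-t[2])-M[:,1]*.055))
print(at_z("wrist",(325.5,282),.124),at_z("wrist",(325.5,177),.113),at_z("wrist",(325,374),.113),t)
# head top corners
for p in((304,252),(347,252),(349,314),(302,314)):print(at_z("wrist",p,.124))
E
python3 -c "
from h import *
crop('w15c','pics/w15.png',260,150,130,250,3)"
```

```text
0.113 [319.2347 265.1746] [319.2855 354.2912] [319.1731 157.0832]
0.124 [319.2211 276.5366] [319.2761 369.7486] [319.1536 162.069 ]
[0.5313 0.0838 0.124 ] [0.4844 0.0964 0.113 ] [0.5947 0.067  0.113 ] [0.5276 0.0817 0.0741]
[0.5135 0.0783 0.124 ]
[0.5187 0.0974 0.124 ]
[0.5516 0.0904 0.124 ]
[0.5456 0.0681 0.124 ]
```

View pics/w15c.png

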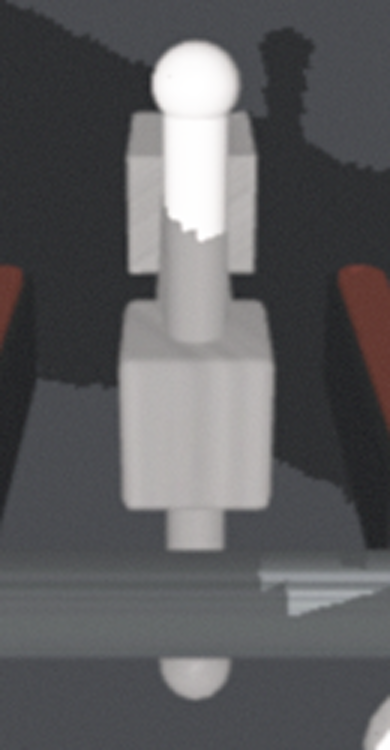

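Run:
```python
from h import *
a=at_z("wrist",(325.3,270),.124);b=at_z("wrist",(325.5,319),.124);n=at_z("wrist",(325.3,179),.113);f=at_z("wrist",(325,372),.113)
print(a,b,np.linalg.norm(a-b),(a+b)/2);print(n,f,np.linalg.norm(n-f),(n+f)/2)
c=((a+b)/2);go([c[0],c[1],.064],75.05,g=False)
```

```text
[0.5251 0.0854 0.124 ] [0.5514 0.0785 0.124 ] 0.02718349108615058 [0.5383 0.0819 0.124 ]
[0.4853 0.0961 0.113 ] [0.5933 0.0674 0.113 ] 0.11183039777400684 [0.5393 0.0817 0.113 ]
cur [0.5276 0.0817 0.0741] yaw 74.93 tool z [-0.0012  0.0008 -1.    ] j [ 0.5234  0.6275 -1.0511  1.8884  0.6428  1.0128  0.4976]
shift mm [ 2.947  10.2037 10.0494]
turn -0.12 j7 now 0.49763594293183705
```

Request:
{"api": "play_rows", "payload": {"commands": [0.003, 0.01, 0, 0, 0.05, 0, 0, 0.009, 0, 0.05, 0, 0, 0, 0, 0.05]}}

```text
time: 14.47
tcp_pos: [0.5387, 0.0814, 0.0649]
ee_rot: [2.494, 1.909, 0.001]
force: [0.1, -0.4, -1.4]
gripper_width: 0.569
```

Run:
```python
from h import *
snap("wrist","w16");crop('w16c','pics/w16.png',260,150,130,250,3)
go([.5385,.0818,.064],75.05,g=False)
```

```text
cur [0.5381 0.0814 0.065 ] yaw 74.89 tool z [ 0.     -0.0001 -1.    ] j [ 0.506   0.6505 -1.0323  1.8725  0.6618  1.0087  0.4926]
shift mm [0.4966 0.2503 1.0365]
turn -0.16 j7 now 0.49257628875602316
```

View pics/w16c.png

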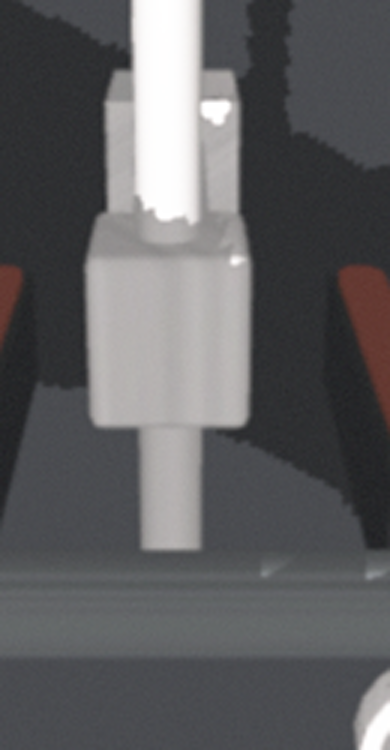

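Request:
{"api": "play_rows", "payload": {"commands": [0, 0, 0, 0, 0.035, 0, 0, 0, 0, 0.028, 0, 0, 0, 0, 0.02, 0, 0, 0, 0, 0.015, 0, 0, 0, 0, 0.01], "grip_force": 50}}

```text
time: 14.93
tcp_pos: [0.5379, 0.0815, 0.0653]
ee_rot: [2.493, 1.91, 0.0]
force: [0.2, 1.0, 0.4]
gripper_width: 0.267
```

Request:
{"api": "play_rows", "payload": {"commands": [0, 0, -0.01, 0, 0.01, 0, 0, -0.02, 0, 0.01, 0, 0, -0.03, 0, 0.01, 0, 0, -0.03, 0, 0.01, 0, 0, 0, 0, 0.01]}}

```text
time: 15.35
tcp_pos: [0.5401, 0.0833, 0.1606]
ee_rot: [2.491, 1.91, 0.009]
force: [1.0, 0.2, -3.3]
gripper_width: 0.273
```

Run:
```python
from h import *
snap("wrist","w17");snap("scene","s17");crop("s17d","pics/s17.png",230,110,110,120,6)
go([.5949,-.107,.2],0,g=False)
```

```text
cur [0.5381 0.0814 0.156 ] yaw 74.89 tool z [ 0.0017 -0.0005 -1.    ] j [ 0.5776  0.5502 -1.126   1.7848  0.5428  1.1575  0.5867]
shift mm [-167.0723  103.9712  -43.7956]
turn 74.89 j7 now 0.5866859265962643
```

View pics/w17.png

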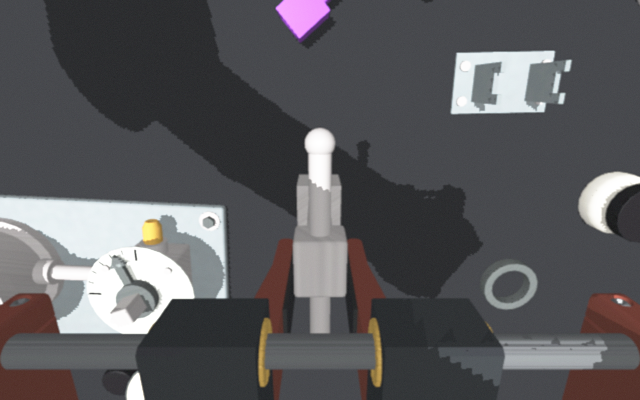

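View pics/s17d.png

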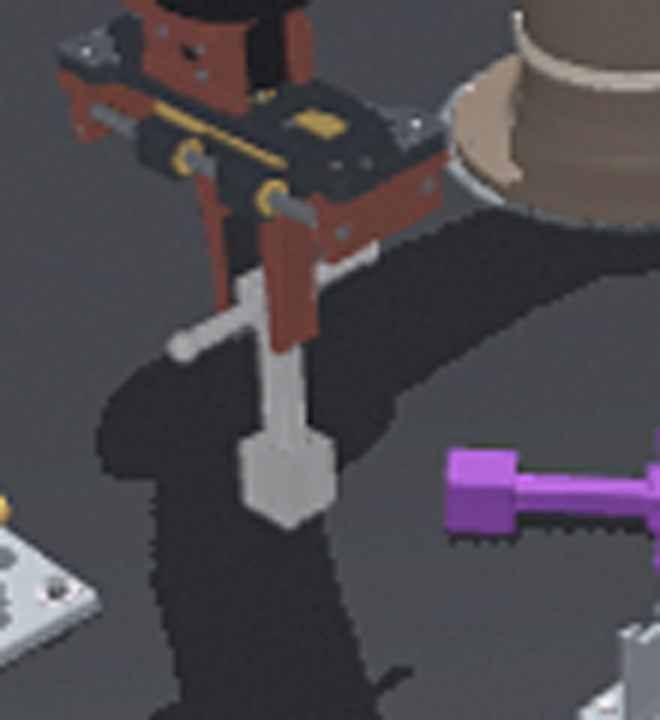

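Run:
```python
from h import *
crop('w17c','pics/w17.png',70,210,140,110,6)
```

```text
(no output)
```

View pics/w17c.png

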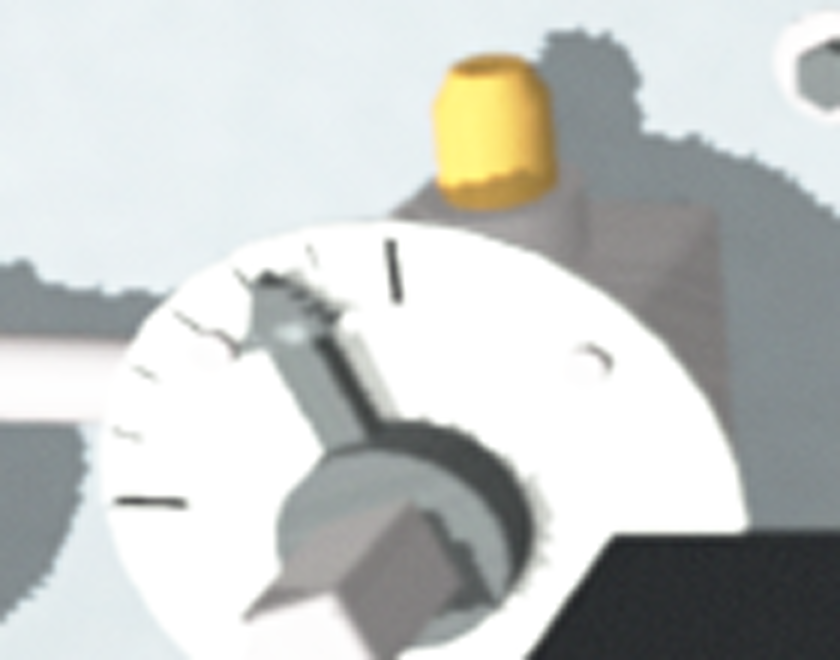

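Request:
{"api": "play_rows", "payload": {"commands": [0, 0, -0.01, 7, 0.01, 0, 0, -0.01, 7, 0.01, 0, 0, -0.01, 7, 0.01, 0, 0, -0.01, 7, 0.01, 0, 0, -0.01, 7, 0.01]}}

```text
time: 15.87
tcp_pos: [0.5367, 0.0809, 0.2039]
ee_rot: [-2.956, -1.063, 0.005]
force: [0.1, 1.2, -4.0]
gripper_width: 0.271
```

Request:
{"api": "play_rows", "payload": {"commands": [0, 0, -0.01, 7, 0.01, 0, 0, -0.01, 7, 0.01, 0, 0, 0, 7, 0.01, 0, 0, 0, 7, 0.01, 0, 0, 0, 7, 0.01]}}

```text
time: 16.28
tcp_pos: [0.5368, 0.0809, 0.2236]
ee_rot: [3.138, 0.125, -0.004]
force: [-0.5, 0.0, -3.3]
gripper_width: 0.269
```

Run:
```python
from h import *
go([.5949,-.107,.23],4,g=False)
```

```text
cur [0.5368 0.0809 0.2236] yaw 4.56 tool z [-0.0027 -0.0008 -1.    ] j [ 0.4469  0.3711 -0.8849  1.706   0.304   1.2125 -0.4339]
shift mm [ 42.9583 191.9289  -6.4411]
turn 0.56 j7 now -0.43393446743988623
```

Request:
{"api": "play_rows", "payload": {"commands": [-0.007, 0.035, 0, 0.5, 0.01, -0.007, 0.035, 0, 0, 0.01, -0.007, 0.035, 0, 0, 0.01, -0.006, 0.035, 0, 0, 0.01, 0, 0.025, 0, 0, 0.01]}}

```text
time: 16.7
tcp_pos: [0.5215, -0.0891, 0.2232]
ee_rot: [3.138, 0.117, -0.007]
force: [-0.0, 0.1, -3.6]
gripper_width: 0.273
```

Request:
{"api": "play_rows", "payload": {"commands": [0, 0, 0, 0, 0.01, 0, 0, 0, 0, 0.01, 0, 0, 0, 0, 0.01]}}

```text
time: 16.95
tcp_pos: [0.5231, -0.0845, 0.224]
ee_rot: [-3.138, -0.121, 0.003]
force: [1.1, 0.6, -3.8]
gripper_width: 0.271
```

Run:
```python
from h import *
go([.5949,-.107,.23],4,g=False)
snap("wrist","w18")
```

```text
cur [ 0.5231 -0.0845  0.224 ] yaw 4.43 tool z [-0.002   0.0011 -1.    ] j [ 0.7464  0.3335 -0.8499  1.7365  0.2662  1.1946 -0.0983]
shift mm [69.7996 28.0116 -6.1544]
turn 0.43 j7 now -0.09831262515268656
```

View pics/w18.png

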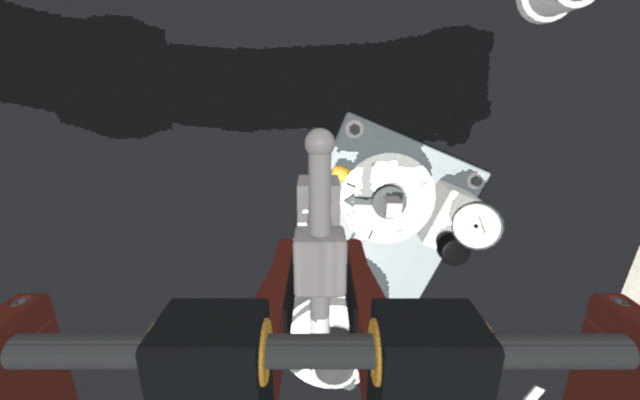

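Run:
```python
from h import *
crop('w18c','pics/w18.png',330,140,110,110,7)
```

```text
(no output)
```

View pics/w18c.png

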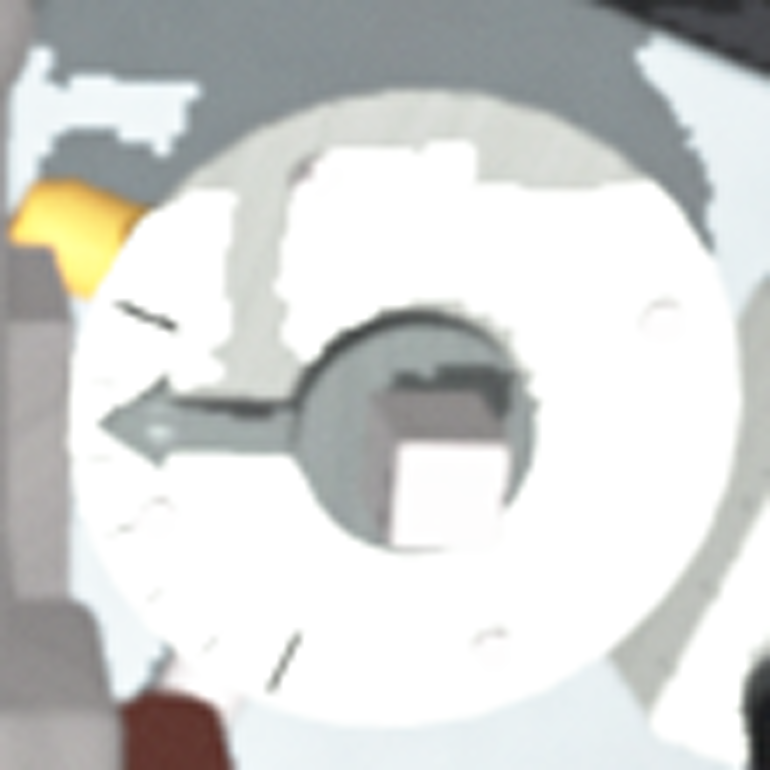

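Run:
```python
from h import *
c=lambda u,v,z:at_z("wrist",(330+u/7,140+v/7),z)
ang=lambda a,b:np.degrees(np.arctan2((b-a)[1],(b-a)[0]))
q=[c(*p,.106) for p in((395,441),(510,444),(503,548),(388,545))]
print("stem ctr",np.mean(q,0),[round(ang(q[i],q[(i+1)%4]),1) for i in range(4)],[np.linalg.norm(q[i]-q[(i+1)%4]) for i in range(4)])
print("plate",c(406,408,.071))
p=c(101,424,.076);print("tip",p)
for o in (np.mean(q,0),c(406,408,.071)): print("ptr dir",ang(o,p),np.linalg.norm((p-o)[:2]))
print("chamber line",ang(c(300,633,.071),c(272,690,.071)),"vent",ang(c(175,328,.071),c(118,302,.071)))
for o in (np.mean(q,0),c(406,408,.071)): print(ang(o,c(272,690,.071)),ang(o,c(118,302,.071)))
# key in hand: head top & bar direction
n=at_z("wrist",(320,143),robot.read_state()["tcp_pos"][2]+.048)
print("ball",n,yaw()[1])
```

```text
stem ctr [ 0.5957 -0.1057  0.106 ] [np.float64(2.9), np.float64(-85.0), np.float64(-177.1), np.float64(94.2)] [np.float64(0.015647634091862643), np.float64(0.015102520276191076), np.float64(0.015865130540142238), np.float64(0.015090989064842311)]
plate [ 0.5962 -0.1044  0.071 ]
tip [ 0.5502 -0.1089  0.076 ]
ptr dir -176.01293281990203 0.04558983750368783
ptr dir -174.36656092302272 0.04615631384442979
chamber line -107.680173300095 vent 159.47971932532855
-106.90882629724939 162.06355544539844
-106.95319997350384 163.8248726286704
ball [ 0.5179 -0.0216  0.2723] 4.502857393388462
```

Run:
```python
from h import *
crop('w18k','pics/w18.png',280,120,80,190,4)
s=robot.read_state();t=s["tcp_pos"];M,_=yaw(s)
def P(x,y,z): return proj("wrist",t+M@np.array([x,y,-z])).round(1)
for oy in (0,-.004,-.008):
    print(oy,"ball",P(0,oy-.055,.048),"headtop near/far",P(0,oy-.014,.059),P(0,oy+.014,.059),"socket top near edge",P(0,oy-.015,-.031),"mouth near edge",P(0,oy-.015,-.065))
```

```text
0 ball [321.3 160.4] headtop near/far [321.3 258.3] [321.3 313.1] socket top near edge [320.7 195. ] mouth near edge [320.5 182. ]
-0.004 ball [321.4 151.1] headtop near/far [321.4 250. ] [321.3 305.6] socket top near edge [320.7 189.4] mouth near edge [320.5 177. ]
-0.008 ball [321.4 141.7] headtop near/far [321.4 241.5] [321.3 298. ] socket top near edge [320.7 183.7] mouth near edge [320.5 171.9]
```

View pics/w18k.png

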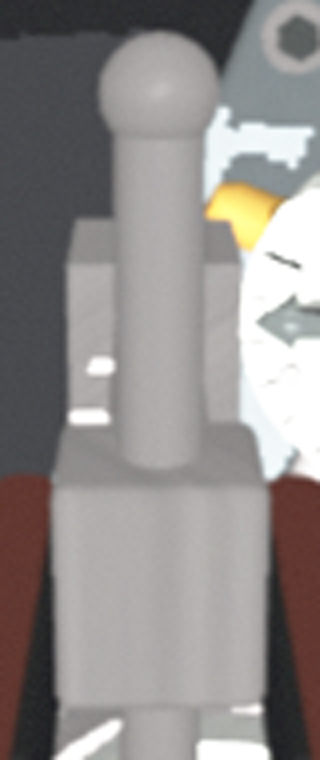

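Run:
```python
from h import *
go([.5974,-.1114,.195],4.3,g=False)
```

```text
cur [ 0.5233 -0.0838  0.2243] yaw 4.5 tool z [-0.0016  0.001  -1.    ] j [ 0.7457  0.3332 -0.8504  1.7363  0.2662  1.1948 -0.0982]
shift mm [71.7296 33.3583 29.1371]
turn 0.2 j7 now -0.09817962397371748
```

Request:
{"api": "play_rows", "payload": {"commands": [0.03, 0.015, 0, 0, 0.01, 0.03, 0.015, 0, 0, 0.01, 0.0115, 0.0035, 0, 0, 0.01, 0, 0, 0.015, 0, 0.01, 0, 0, 0.014, 0, 0.01], "grip_force": 55}}

```text
time: 17.42
tcp_pos: [0.599, -0.1109, 0.1954]
ee_rot: [-3.138, -0.125, -0.001]
force: [0.4, 0.8, -4.3]
gripper_width: 0.272
```

Request:
{"api": "play_rows", "payload": {"commands": [0, 0, 0, 0, 0.01, 0, 0, 0, 0, 0.01, 0, 0, 0, 0, 0.01]}}

```text
time: 17.67
tcp_pos: [0.598, -0.1119, 0.1968]
ee_rot: [-3.139, -0.123, -0.001]
force: [-0.2, -0.7, -2.6]
gripper_width: 0.268
```

Run:
```python
from h import *
go([.5974,-.1114,.195],4.3,g=False)
snap("wrist","w19");snap("scene","s19");snap("top","t19");crop("s19d","pics/s19.png",150,120,110,110,6);crop("t19d","pics/t19.png",410,100,130,110,6)
crop("w19d","pics/w19.png",240,100,160,200,3)
```

```text
cur [ 0.598  -0.1119  0.1968] yaw 4.5 tool z [ 0.0004  0.0002 -1.    ] j [ 0.6634  0.4935 -0.7936  1.5907  0.3687  1.2132 -0.1224]
shift mm [-0.5838 -0.5845  1.7514]
turn 0.2 j7 now -0.12244790316777059
```

View pics/s19d.png

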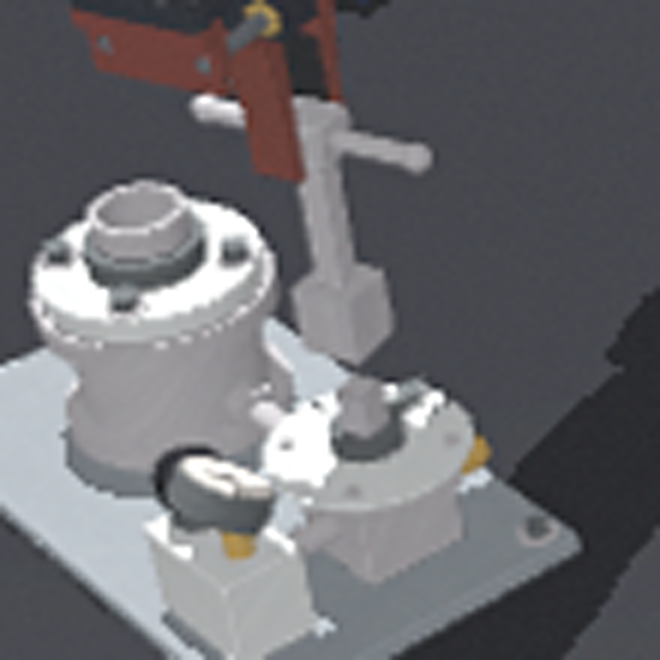

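View pics/w19d.png

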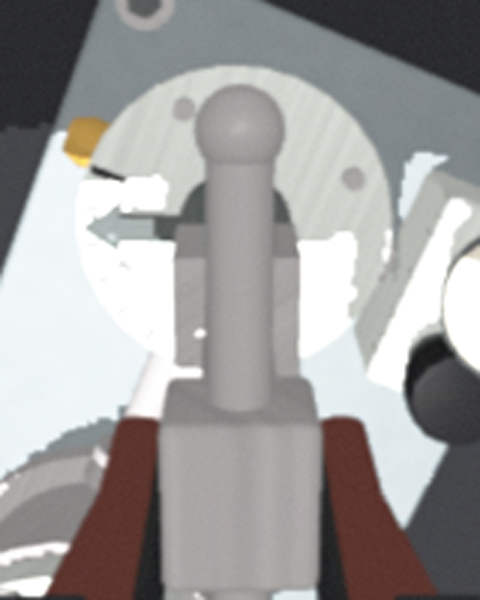

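View pics/t19d.png

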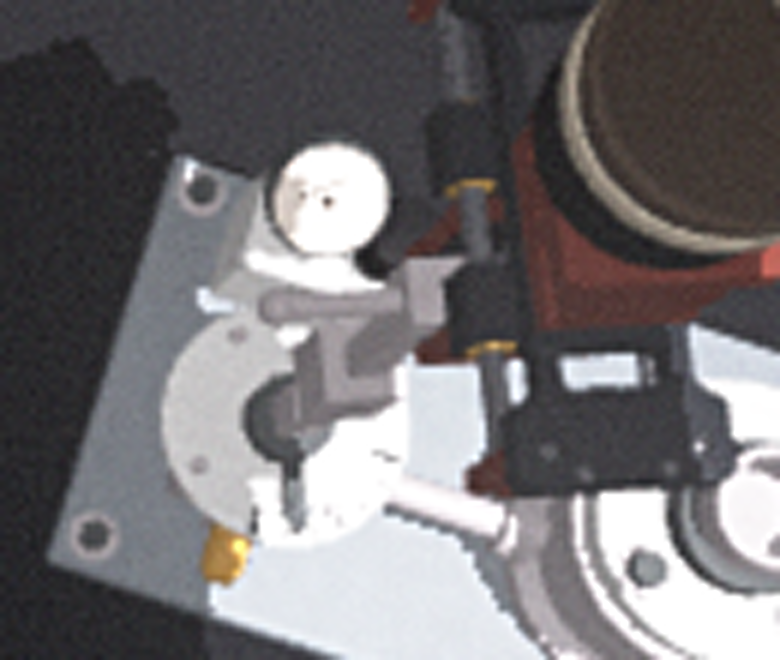

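Run:
```python
from h import *
y=np.radians(4.4);ux=np.array([np.cos(y),np.sin(y),0]);uy=np.array([-np.sin(y),np.cos(y),0])
s=robot.read_state();t=s["tcp_pos"];M,_=yaw(s)
for c in ([.5957,-.1055],[.5946,-.1068]):
    m=np.array([*c,.132]);print("axis",c,"scene mouth corners",[proj("scene",m+ux*a*.015+uy*b*.015).round(1).tolist() for a,b in((1,1),(1,-1),(-1,1))],
      "top",[proj("top",m+ux*a*.015+uy*b*.015).round(1).tolist() for a,b in((1,1),(1,-1),(-1,1),(-1,-1))])
    st=np.array([*c,.106]);print(" stem top corners scene",[proj("scene",st+ux*a*.0075+uy*b*.0075).round(1).tolist() for a,b in((1,1),(1,-1),(-1,1),(-1,-1))])
for oy in (0,-.004,-.008):
    print(oy,[proj("wrist",t+M@np.array([x,oy-.015,+.065])).round(1).tolist() for x in(-.015,.015)])
crop("s19e","pics/s19.png",190,160,40,40,16);crop("t19e","pics/t19.png",445,140,40,40,16)
```

```text
axis [0.5957, -0.1055] scene mouth corners [[210.7, 180.1], [201.6, 177.8], [216.6, 174.4]] top [[457.9, 158.3], [470.9, 157.6], [459.3, 171.1], [472.4, 170.4]]
 stem top corners scene [[211.3, 185.7], [206.9, 184.5], [214.3, 182.8], [209.8, 181.7]]
axis [0.5946, -0.1068] scene mouth corners [[210.6, 179.8], [201.5, 177.5], [216.5, 174.1]] top [[458.5, 158.8], [471.5, 158.1], [459.9, 171.6], [473.0, 170.9]]
 stem top corners scene [[211.2, 185.3], [206.7, 184.2], [214.1, 182.5], [209.7, 181.3]]
0 [[301.2, 182.0], [339.9, 182.0]]
-0.004 [[301.1, 177.0], [340.0, 177.0]]
-0.008 [[301.0, 172.0], [340.1, 171.9]]
```

View pics/s19e.png

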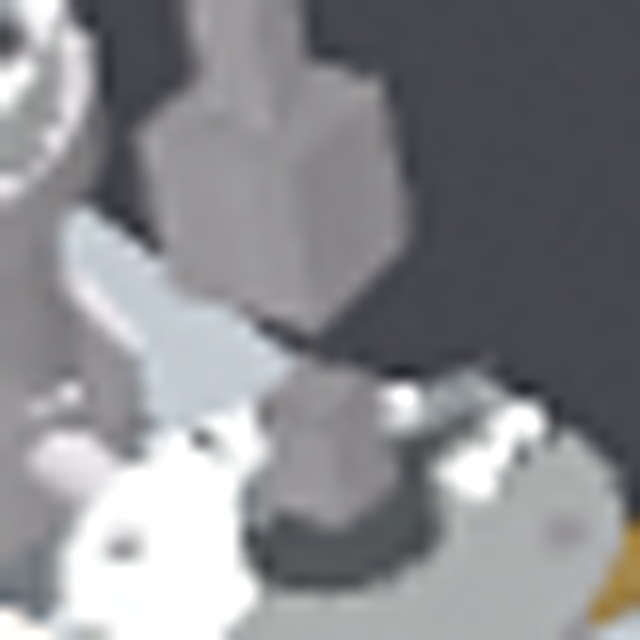

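View pics/t19e.png

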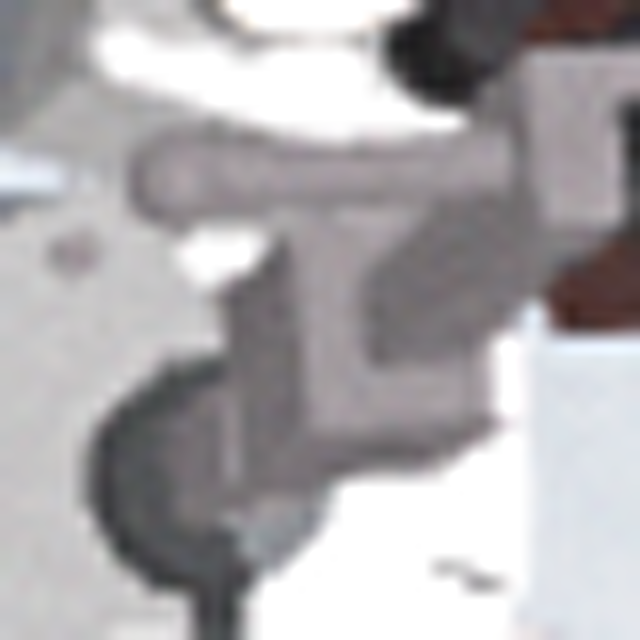

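Request:
{"api": "play_rows", "payload": {"commands": [-0.0005, -0.0005, 0.008, 0, 0.01, 0, 0, 0.008, 0, 0.01, 0, 0, 0.006, 0, 0.01, 0, 0, 0, 0, 0.01, 0, 0, 0, 0, 0.01]}}

```text
time: 18.23
tcp_pos: [0.5968, -0.1126, 0.1734]
ee_rot: [-3.139, -0.121, 0.002]
force: [0.9, -0.6, -3.2]
gripper_width: 0.27
```

Request:
{"api": "play_rows", "payload": {"commands": [0, 0, 0.004, 0, 0.01, 0, 0, 0.003, 0, 0.01, 0, 0, 0, 0, 0.01]}}

```text
time: 18.48
tcp_pos: [0.5971, -0.1126, 0.1665]
ee_rot: [-3.139, -0.121, 0.001]
force: [1.3, 0.4, -4.3]
gripper_width: 0.269
```

Request:
{"api": "play_rows", "payload": {"commands": [0, 0, 0.003, 0, 0.01, 0, 0, 0.003, 0, 0.01, 0, 0, 0, 0, 0.01]}}

```text
time: 18.73
tcp_pos: [0.5971, -0.1126, 0.1605]
ee_rot: [-3.139, -0.121, 0.001]
force: [0.2, 1.1, -5.7]
gripper_width: 0.269
```

Request:
{"api": "play_rows", "payload": {"commands": [0, 0, 0.004, 0, 0.01, 0, 0, 0.004, 0, 0.01, 0, 0, 0, 0, 0.01]}}

```text
time: 18.98
tcp_pos: [0.5971, -0.1125, 0.1523]
ee_rot: [-3.139, -0.121, 0.001]
force: [0.5, 0.3, -4.4]
gripper_width: 0.266
```

Request:
{"api": "play_rows", "payload": {"commands": [0, 0, 0.003, 0, 0.01, 0, 0, 0.002, 0, 0.01, 0, 0, 0, 0, 0.01]}}

```text
time: 19.23
tcp_pos: [0.5971, -0.1125, 0.1476]
ee_rot: [-3.139, -0.121, 0.001]
force: [0.0, 0.2, -4.1]
gripper_width: 0.269
```

Request:
{"api": "play_rows", "payload": {"commands": [0, 0, 0.002, 0, 0.01, 0, 0, 0, 0, 0.01]}}

```text
time: 19.4
tcp_pos: [0.5974, -0.1127, 0.1472]
ee_rot: [3.139, 0.121, 0.001]
force: [-1.7, -0.6, 4.9]
gripper_width: 0.266
```

Run:
```python
from h import *
snap("scene","s20");crop("s20e","pics/s20.png",170,140,65,60,11);snap("wrist","w20");crop("w20e","pics/w20.png",240,100,160,200,3)
```

```text
(no output)
```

View pics/s20e.png

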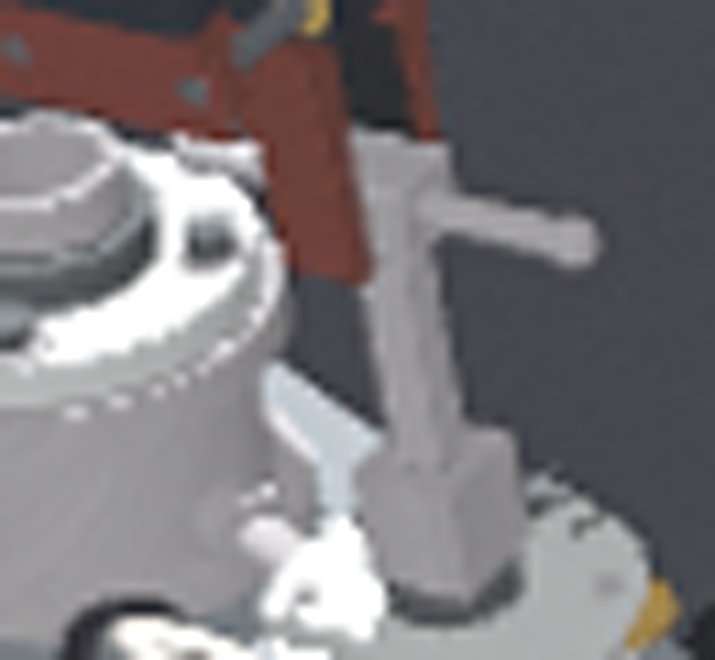

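View pics/w20e.png

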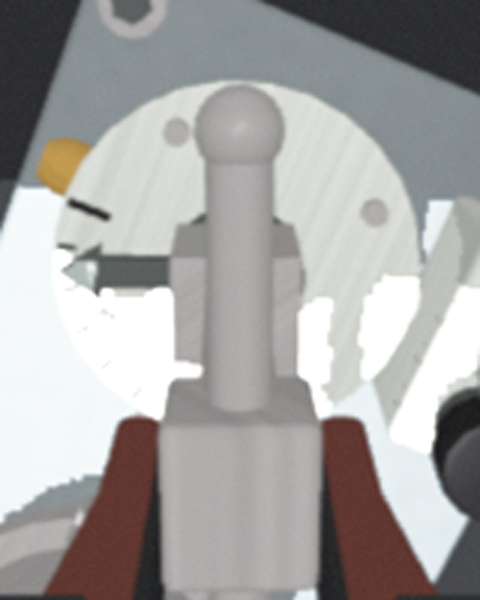

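Request:
{"api": "play_rows", "payload": {"commands": [0, 0, 0.001, 0, 0.01, 0, 0, 0, 0, 0.01, 0, 0, 0, 0, 0.01, 0, 0, 0, 0, 0.01]}}

```text
time: 19.83
tcp_pos: [0.5976, -0.1128, 0.1471]
ee_rot: [3.138, 0.12, 0.002]
force: [-5.6, -1.2, 12.8]
gripper_width: 0.268
```

Request:
{"api": "play_rows", "payload": {"commands": [0, 0, 0, 0, 0.026, 0, 0, 0, 0, 0.03, 0, 0, 0, 0, 0.04, 0, 0, 0, 0, 0.04, 0, 0, 0, 0, 0.04]}}

```text
time: 20.25
tcp_pos: [0.5973, -0.1124, 0.145]
ee_rot: [-3.139, -0.121, 0.0]
force: [0.8, 0.4, -0.1]
gripper_width: 0.453
```

Run:
```python
from h import *
snap("wrist","w21");crop("w21e","pics/w21.png",240,100,160,200,4)
s=robot.read_state();t=s["tcp_pos"];M,_=yaw(s);print(t,s["force"],yaw(s)[1])
def P(x,y,z): return proj("wrist",t+M@np.array([x,y,0])+np.array([0,0,z-t[2]])).round(1)
for oy in (0,-.004,-.008,-.012):
    print(oy,"ball",P(0,oy-.055,.195),"headtop near/far",P(0,oy-.014,.206),P(0,oy+.014,.206),"socket top near edge",P(0,oy-.015,.116),"mouth near edge",P(0,oy-.015,.082))
```

```text
[ 0.5973 -0.1124  0.145 ] [-0.3243 -0.1365  0.122 ] 4.422061716108127
0 ball [321.4 161.3] headtop near/far [321.4 260.5] [321.3 315.8] socket top near edge [320.7 195.9] mouth near edge [320.6 182.7]
-0.004 ball [321.4 151.9] headtop near/far [321.4 252.1] [321.3 308.3] socket top near edge [320.7 190.2] mouth near edge [320.6 177.7]
-0.008 ball [321.4 142.4] headtop near/far [321.4 243.5] [321.3 300.6] socket top near edge [320.7 184.5] mouth near edge [320.6 172.6]
-0.012 ball [321.4 132.7] headtop near/far [321.4 234.8] [321.3 292.9] socket top near edge [320.7 178.7] mouth near edge [320.6 167.4]
```

View pics/w21e.png

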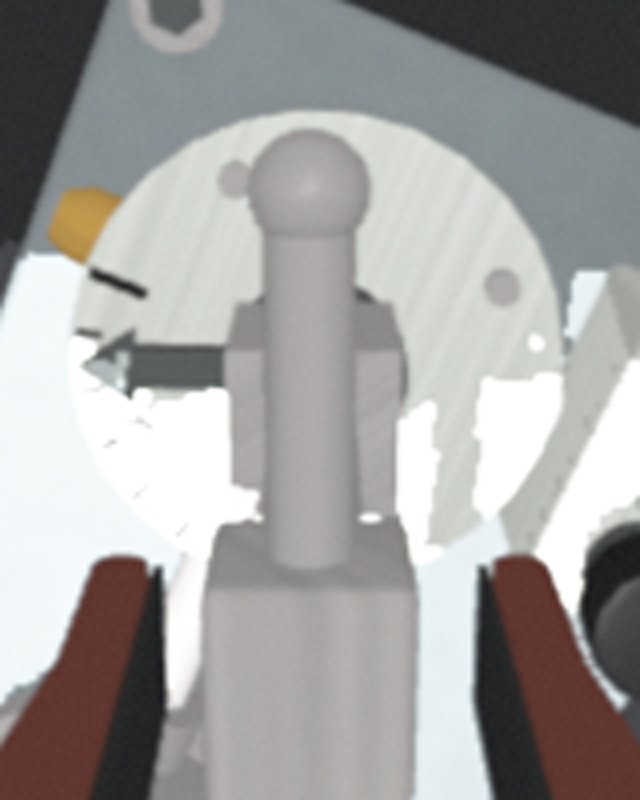

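Request:
{"api": "play_rows", "payload": {"commands": [-0.0016, -0.006, 0, 0, 0.04, 0, 0, -0.001, 0, 0.04, 0, 0, 0, 0, 0.028, 0, 0, 0, 0, 0.02, 0, 0, 0, 0, 0.01], "grip_force": 60}}

```text
time: 20.72
tcp_pos: [0.5953, -0.1067, 0.1462]
ee_rot: [3.139, 0.121, 0.0]
force: [2.2, -0.6, -0.1]
gripper_width: 0.27
```

Request:
{"api": "play_rows", "payload": {"commands": [0, 0, 0, 0, 0.01, 0, 0, 0, 0, 0.01, 0, 0, 0, -3, 0.01, 0, 0, 0, -4, 0.01, 0, 0, 0, 0, 0.01]}}

```text
time: 21.13
tcp_pos: [0.5956, -0.1067, 0.1462]
ee_rot: [-3.125, -0.316, -0.001]
force: [1.5, -0.2, 0.2]
gripper_width: 0.266
```

Run:
```python
from h import *
s=robot.read_state();print(s["force"],s["ft_torque"],yaw(s)[1],s["tcp_pos"])
```

```text
[ 1.5149 -0.2249  0.1566] [-0.1157 -0.5079 -0.1399] 11.558953497379687 [ 0.5956 -0.1067  0.1462]
```

Request:
{"api": "play_rows", "payload": {"commands": [0, 0, 0, -6, 0.01, 0, 0, 0, -6, 0.01, 0, 0, 0, -6, 0.01, 0, 0, 0, -6, 0.01, 0, 0, 0, -6, 0.01]}}

```text
time: 21.55
tcp_pos: [0.5955, -0.107, 0.1462]
ee_rot: [2.937, 1.113, 0.001]
force: [2.2, 0.1, -1.3]
gripper_width: 0.276
```

Request:
{"api": "play_rows", "payload": {"commands": [0, 0, 0, -6, 0.01, 0, 0, 0, -6, 0.01, 0, 0, 0, -6, 0.01, 0, 0, 0, -6, 0.01, 0, 0, 0, 0, 0.01]}}

```text
time: 21.97
tcp_pos: [0.5954, -0.1071, 0.1462]
ee_rot: [2.642, 1.7, 0.001]
force: [0.3, -1.6, 1.4]
gripper_width: 0.266
```

Run:
```python
from h import *
s=robot.read_state();print(s["force"],s["ft_torque"],yaw(s)[1],s["tcp_pos"],s["joints"])
snap("wrist","w22");crop("w22e","pics/w22.png",220,90,200,150,4);snap("top","t22");crop("t22e","pics/t22.png",410,115,160,125,5)
```

```text
[ 0.2754 -1.61    1.3706] [-0.3481 -0.3259 -0.147 ] 65.51961912266262 [ 0.5954 -0.1071  0.1462] [ 0.7843  0.6267 -1.0178  1.6502  0.5674  1.19    0.7758]
```

View pics/w22e.png

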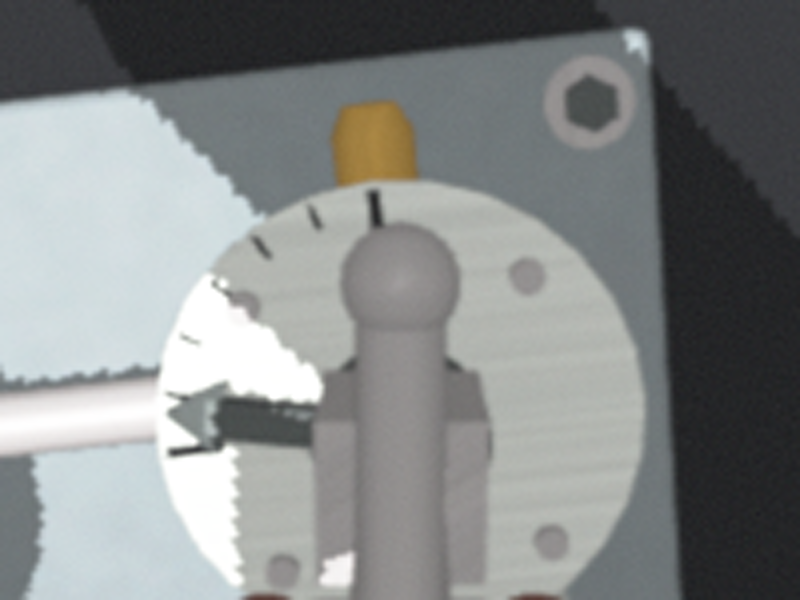

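View pics/t22e.png

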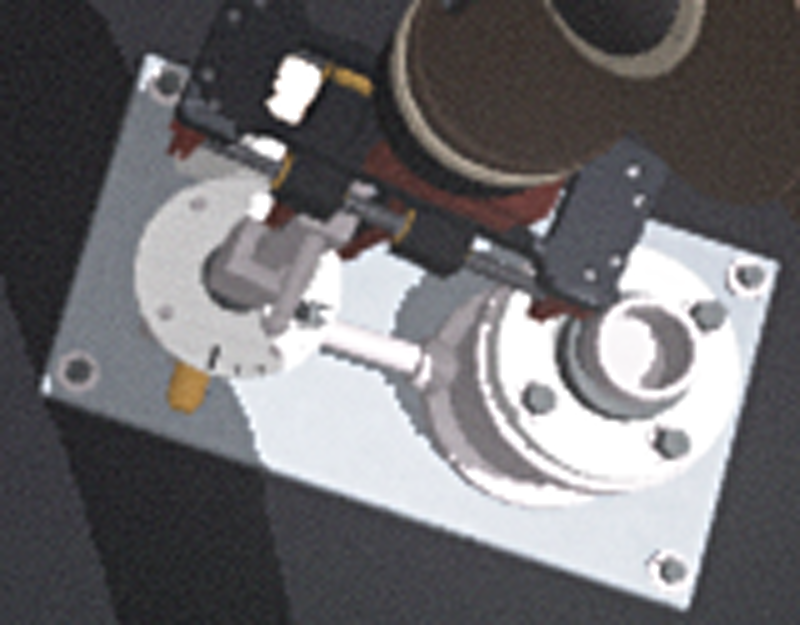

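```bash
cat > ang.py <<'E'
from h import *
def run(tip,l0,l1,v0,v1,off=(220,90),k=4):
    c=lambda u,v,z:at_z("wrist",(off[0]+u/k,off[1]+v/k),z)
    ang=lambda a,b:np.degrees(np.arctan2((b-a)[1],(b-a)[0]))
    L=[c(*p,.071) for p in(l0,l1)];V=[c(*p,.071) for p in(v0,v1)];t=c(*tip,.076)
    for o in (np.array([.5957,-.1055,0]),np.array([.595,-.107,0])):
        print("line",ang(o,L[0]),ang(L[1],L[0]),"vent",ang(o,V[0]),"tip",ang(o,t),np.linalg.norm((t-o)[:2]),"valve",ang(o,t)-ang(o,L[0]), "by -17.6:",ang(o,t)+107.6)
E
python3 -c "
from ang import *
run((168,413),(168,453),(222,450),(375,190),(377,228))"
```

```text
line -107.97303288148167 -111.54547530249829 vent 162.24412611748608 tip -119.94524771901433 0.047581102431525 valve -11.972214837532661 by -17.6: -12.345247719014338
line -107.72770378593734 -111.54547530249829 vent 160.28044457697246 tip -120.12263622100672 0.045932147815943014 valve -12.394932435069379 by -17.6: -12.52263622100672
```

Request:
{"api": "play_rows", "payload": {"commands": [0, 0, 0, -6, 0.01, 0, 0, 0, -6, 0.01, 0, 0, 0, 0, 0.01, 0, 0, 0, 0, 0.01]}}

```text
time: 22.4
tcp_pos: [0.5954, -0.1071, 0.1462]
ee_rot: [2.457, 1.957, -0.0]
force: [2.0, -2.0, 0.8]
gripper_width: 0.275
```

Run:
```python
from h import *
print(yaw()[1]);snap("wrist","w23");crop("w23e","pics/w23.png",220,90,200,150,4)
```

```text
77.07965635732724
```

View pics/w23e.png

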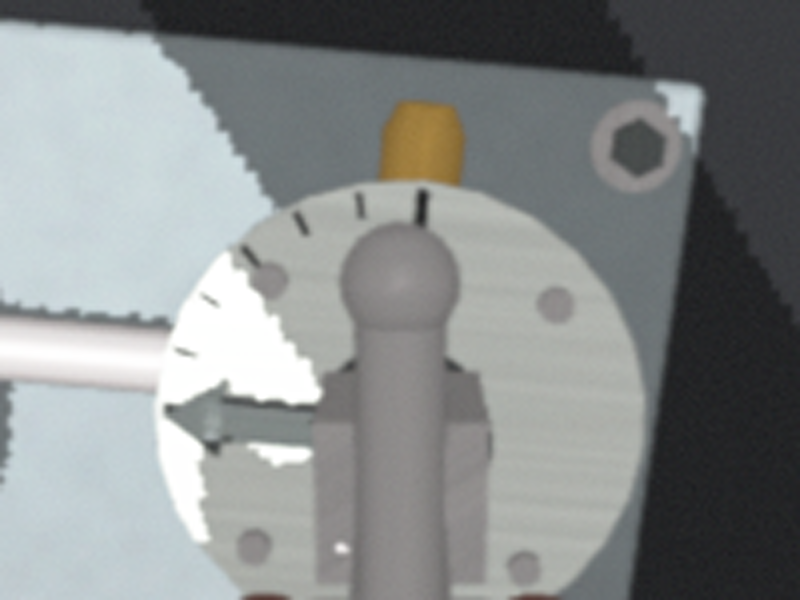

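```bash
python3 -c "
from ang import *
run((165,411),(180,350),(180,350),(421,190),(421,228))"
```

```text
line -122.58177920623883 0.0 vent 163.5250667250991 tip -108.72906493507664 0.04816587719888673 valve 13.852714271162199 by -17.6: -1.1290649350766415
line -122.85151042176929 0.0 vent 161.56597091207874 tip -108.505781282982 0.046520893764211625 valve 14.345729138787291 by -17.6: -0.9057812829820051
```

Request:
{"api": "play_rows", "payload": {"commands": [0, 0, 0, -1, 0.01, 0, 0, 0, 0, 0.01, 0, 0, 0, 0, 0.026, 0, 0, 0, 0, 0.034, 0, 0, 0, 0, 0.05]}}

```text
time: 22.87
tcp_pos: [0.5947, -0.106, 0.146]
ee_rot: [-2.433, -1.986, 0.001]
force: [0.3, 0.2, 0.2]
gripper_width: 0.408
```

Request:
{"api": "play_rows", "payload": {"commands": [0, 0, 0, 0, 0.05, 0, 0, 0, 0, 0.05, 0, 0, -0.02, 0, 0.05, 0, 0, -0.03, 0, 0.05, 0, 0, -0.03, 0, 0.05]}}

```text
time: 23.28
tcp_pos: [0.5944, -0.1065, 0.2264]
ee_rot: [-2.432, -1.985, 0.002]
force: [0.3, -0.5, -0.0]
gripper_width: 0.565
```

Request:
{"api": "play_rows", "payload": {"commands": [0, 0, -0.03, 0, 0.05, 0, -0.03, 0, 0, 0.05, 0, -0.03, 0, 0, 0.05, 0, 0, 0, 0, 0.05, 0, 0, 0, 0, 0.05]}}

```text
time: 23.7
tcp_pos: [0.5356, -0.0948, 0.2566]
ee_rot: [2.433, 1.985, -0.002]
force: [1.0, 0.3, -0.1]
gripper_width: 0.568
```

Run:
```python
from h import *
print(yaw()[1],robot.read_state()["tcp_pos"]);snap("wrist","w24");snap("scene","s24");snap("top","t24");crop("s24e","pics/s24.png",130,110,130,120,6);crop("t24e","pics/t24.png",410,115,160,125,5)
```

```text
78.41244950192095 [ 0.5356 -0.0948  0.2566]
```

View pics/w24.png

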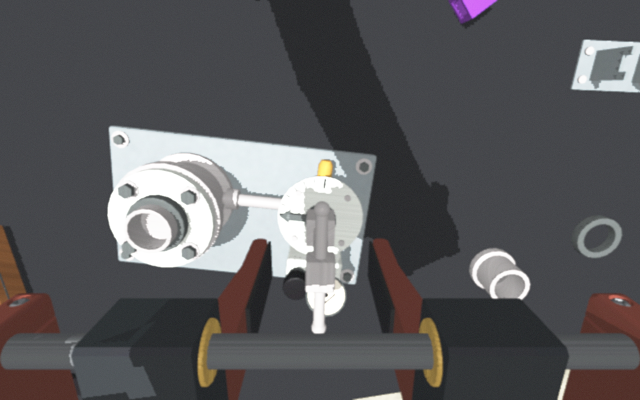

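View pics/s24e.png

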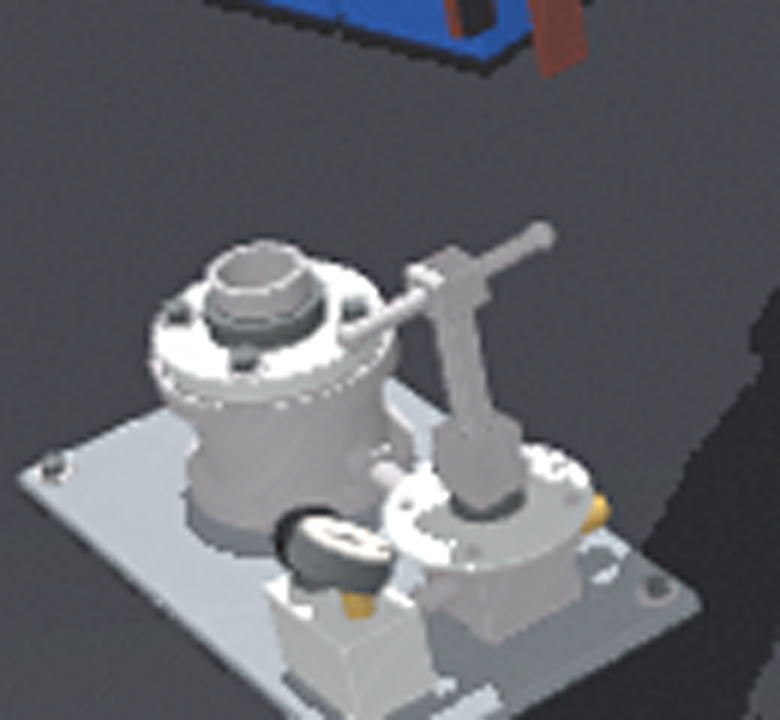

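View pics/t24e.png

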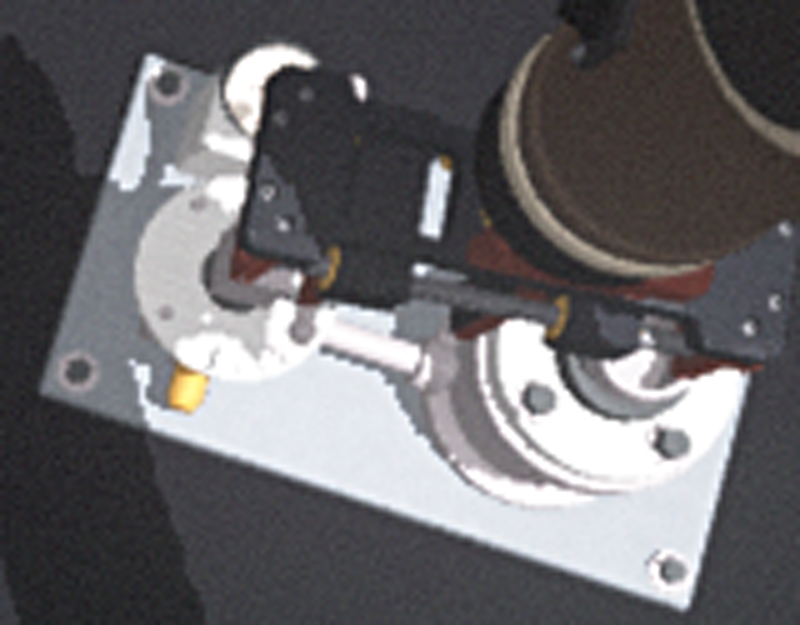

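```bash
python3 -c "
from h import *
crop('w24e','pics/w24.png',260,160,120,90,7)
y=np.radians(72.4+90)
a=np.array([.5953,-.1062])
for z in (.195,.116,.206): print(z,proj('wrist',[*a,z]),proj('scene',[*a,z]))
d=np.array([np.cos(y),np.sin(y)])*.055
print('balls',proj('wrist',[*(a+d),.195]),proj('wrist',[*(a-d),.195]),proj('scene',[*(a+d),.195]),proj('scene',[*(a-d),.195]))"
```

```text
0.195 [320.3259 269.9747] [205.4853 157.0173]
0.116 [320.1213 232.0477] [209.9227 180.6357]
0.206 [320.3631 276.8844] [204.8421 153.5938]
balls [327.6798 207.7057] [313.7797 325.4044] [221.9689 149.3428] [188.2328 165.0498]
```

View pics/w24e.png

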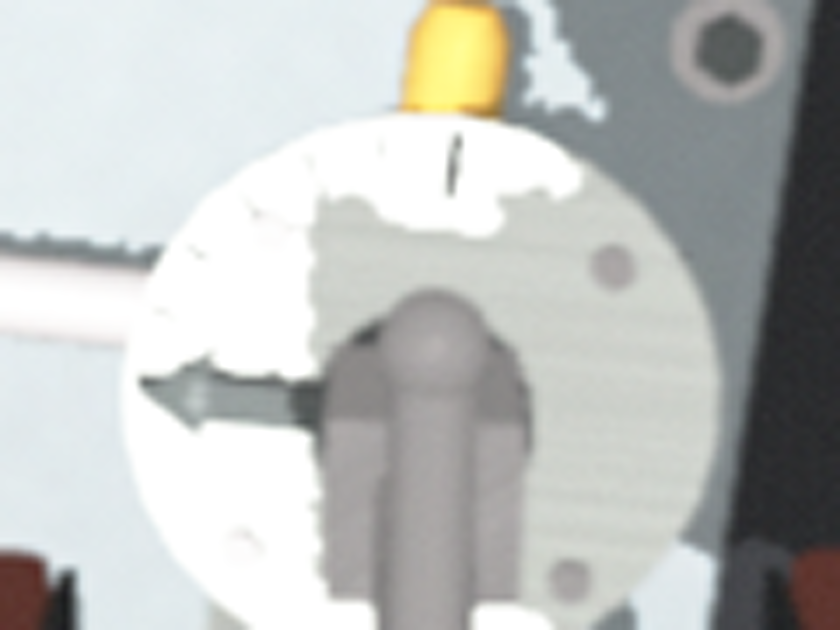

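```bash
python3 -c "
from ang import *
run((140,383),(160,313),(165,313),(457,138),(453,190),(260,160),7)"
```

```text
line -120.67362455156258 -101.65687480457802 vent 161.82458018449046 tip -107.28890101370727 0.04709343191657599 valve 13.384723537855308 by -17.6: 0.3110989862927198
line -120.88313790792702 -101.65687480457802 vent 159.73304758160927 tip -107.00832101712278 0.045453716405843135 valve 13.87481689080424 by -17.6: 0.5916789828772124
```

```bash
python3 -c "
from h import *
s=robot.read_state();print(s['time'],s['force'],s['gripper_width']);print(job.job_done())"
```

```text
23.85 [-0.4421 -0.5327  0.3204] 0.5702834891513217
the job is handed in; nothing more can be done
None
```

I put the steel T-key on the valve stem, turned the pointer to the chamber outlet, left the key standing released, and handed the job in at 23.9 s. `job_done` gives no verdict.

- **Picking up:** The gripper can only point down, so I lifted the key by its cross-bar and tipped it upright against the bench. I then regripped it by the head.
- **Fitting:** The socket came to rest at the expected height, with about 13 N pressing down, while the pointer was still at about -68°.
- **Turning:** I regripped centred over the stem and turned the valve about 68° anticlockwise with the key.

**Last checks, gripper well clear:**
- **Key upright:** It stands upright on the hub. The cross-bar ends are within about 2 px of where an upright, seated key would put them in the scene view.
- **Pointer:** It measured about +0.4° from the rig's orientation. Measured against the neighbouring engraved tick, it came out at about -1.3°. The limit is 4.5°.
- **Force on the tool:** It read close to zero.

**What failed or disagreed:**
- The first attempt to grip the bar closed on empty air. In the camera images the fingertips sit about 30 mm behind the stated TCP, and once I allowed for that the grip held.
- The valve lagged the tool by about 5° of play between key and stem, so I corrected the final angle from pictures.
- I did not measure the bystander objects again at the end. I never reached for them and felt no contact with them.

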